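# Book in and sort varnish bottles at the cosmetics stall

### The job

Take the barcode scanner from its dock, aim it squarely at the label behind the red tray from about 10 cm and hold it still there for a second, then do the same at the label behind the purple tray, and lay the scanner back flat in its dock the same way round. Then lay every loose bottle from the middle of the table flat on the floor of the tray of its own cap colour, side by side with none on top of another, all pointing straight to the back of the tray, caps towards the label. Leave the other goods where they are.

Things in the scene. Friction and masses are not known exactly. Their poses are not given: they have to be found in the camera images.
- red_tray: Fixed cardboard tray with a red front strip and, behind it, a red card holder (100 mm wide, 80 mm high); 160 (x) x 220 (y) mm outside, walls 5 mm thick and 30 mm high, inner floor 5 mm above the table. Origin: centre of its underside. x points to its back (the card holder, away from the robot), z up. It may stand left or right of the purple tray.
- red_tray_label (a point): Centre of the barcode label (white card 86 x 48 mm with black bars) on the red tray's card holder, 102 mm behind the tray's origin and 60 mm above the table. Its z axis is the label's outward normal, leaning 45 degrees: up and towards the front of the tray (tray -x); y is the tray's y.
- purple_tray: Fixed cardboard tray with a purple front strip and, behind it, a purple card holder (100 mm wide, 80 mm high); 160 (x) x 220 (y) mm outside, walls 5 mm thick and 30 mm high, inner floor 5 mm above the table. Origin: centre of its underside. x points to its back (the card holder, away from the robot), z up. It may stand left or right of the red tray.
- purple_tray_label (a point): Centre of the barcode label (white card 86 x 48 mm with black bars) on the purple tray's card holder, 102 mm behind the tray's origin and 60 mm above the table. Its z axis is the label's outward normal, leaning 45 degrees: up and towards the front of the tray (tray -x); y is the tray's y.
- dock: Fixed shallow black scanner dock (grey pad inside), an open tray 230 (x) x 130 (y) mm outside, walls 5 mm thick and 12 mm high, inner floor 5 mm above the table (the pad adds 1 mm to look at only). Origin: centre of its underside; x along its length, z up. The scanner starts in it with the two x axes roughly together.
- scanner: Loose hand-held barcode scanner, 0.22 kg, always on. Grey bar handle 34 mm wide, 34 high, along x from -77 to +37 mm; white head 56 mm wide, 50 long, 36 thick, bent 45 degrees down, centre at x +55, z 33 mm. Origin: underside of the handle, near the centre of mass; the handle rests flat on the dock floor. x from handle to head, z up. Grip it across y at the origin.
- scanner_beam (a point): Middle of the scanner's window, at x +74, z +14 mm in the scanner's frame. Its x axis is the beam: forwards and 45 degrees down when the scanner is level. y as the scanner's. It reads a label whose centre is within 20 mm of the beam's line in y and in z, 50 to 160 mm away, its normal within 20 degrees of the beam, with the scanner in hand and still for 0.7 s.
- purple1: Loose lying varnish bottle with a purple cap and purple band, 70 g; may be absent. 100 mm long: white square body 30 x 30 mm from x -50 to +14, then a round cap of 23 mm diameter to x +50. Origin: middle of its length, on its axis (15 mm above what it lies on). x runs along the bottle towards the cap. It may lie on any of its four sides.
- purple1_cap (a point): End of the purple cap of bottle purple1, on its axis, 50 mm from the origin along +x.
- red1: Loose lying varnish bottle with a red cap and red band, 70 g; may be absent. 100 mm long: white square body 30 x 30 mm from x -50 to +14, then a round cap of 23 mm diameter to x +50. Origin: middle of its length, on its axis (15 mm above what it lies on). x runs along the bottle towards the cap. It may lie on any of its four sides.
- red1_cap (a point): End of the red cap of bottle red1, on its axis, 50 mm from the origin along +x.
- purple2: Loose lying varnish bottle with a purple cap and purple band, 70 g; may be absent. 100 mm long: white square body 30 x 30 mm from x -50 to +14, then a round cap of 23 mm diameter to x +50. Origin: middle of its length, on its axis (15 mm above what it lies on). x runs along the bottle towards the cap. It may lie on any of its four sides.
- purple2_cap (a point): End of the purple cap of bottle purple2, on its axis, 50 mm from the origin along +x.
- red2: Loose lying varnish bottle with a red cap and red band, 70 g; may be absent. 100 mm long: white square body 30 x 30 mm from x -50 to +14, then a round cap of 23 mm diameter to x +50. Origin: middle of its length, on its axis (15 mm above what it lies on). x runs along the bottle towards the cap. It may lie on any of its four sides.
- red2_cap (a point): End of the red cap of bottle red2, on its axis, 50 mm from the origin along +x.
- purple3: Loose lying varnish bottle with a purple cap and purple band, 70 g; may be absent. 100 mm long: white square body 30 x 30 mm from x -50 to +14, then a round cap of 23 mm diameter to x +50. Origin: middle of its length, on its axis (15 mm above what it lies on). x runs along the bottle towards the cap. It may lie on any of its four sides.
- purple3_cap (a point): End of the purple cap of bottle purple3, on its axis, 50 mm from the origin along +x.
- red3: Loose lying varnish bottle with a red cap and red band, 70 g; may be absent. 100 mm long: white square body 30 x 30 mm from x -50 to +14, then a round cap of 23 mm diameter to x +50. Origin: middle of its length, on its axis (15 mm above what it lies on). x runs along the bottle towards the cap. It may lie on any of its four sides.
- red3_cap (a point): End of the red cap of bottle red3, on its axis, 50 mm from the origin along +x.
- powder_jar: Bystander, loose: pink round jar, 68 mm across, 45 mm high; origin on its underside. Leave it alone.
- buffer_block: Bystander, loose: lilac nail buffer block 95 x 35 x 30 mm; origin on its underside. Leave it alone.
- soap_carton: Bystander, loose: pink carton 120 x 70 x 40 mm; origin on its underside. Leave it alone.
- bangle: Bystander, loose: brown bangle ring, 72 mm across, 14 mm high; origin on its underside. Leave it alone.
- makeup_brush: Bystander, loose: make-up brush, black handle and pink tip, 155 mm long; origin on its underside. Leave it alone.
Mind the look-alikes: they are no part of the job. Leave any turquoise look-alike of the purple3 alone. What is shaped like the red3 but green is not meant.

How it is judged:
On the way, in this order (a step that is already met when the one before it is completed fails the run):
1. the scanner, in hand, is held still on the red tray's label (x of red_tray_label in the frame of scanner_beam between 0.05 and 0.16 m and y of red_tray_label in the frame of scanner_beam between -0.022 and 0.022 m and z of red_tray_label in the frame of scanner_beam between -0.022 and 0.022 m and z of scanner_beam in the frame of red_tray_label above 0.03 m and angle between the x axis of scanner_beam and the z axis of red_tray_label, either way round below 0.4 rad and linear speed of scanner below 0.03 m/s and angular speed of scanner below 0.25 rad/s and contact force between the fingers and scanner above 0.5 N), for 0.6 s.
2. then the scanner, in hand, is held still on the purple tray's label (x of purple_tray_label in the frame of scanner_beam between 0.05 and 0.16 m and y of purple_tray_label in the frame of scanner_beam between -0.022 and 0.022 m and z of purple_tray_label in the frame of scanner_beam between -0.022 and 0.022 m and z of scanner_beam in the frame of purple_tray_label above 0.03 m and angle between the x axis of scanner_beam and the z axis of purple_tray_label, either way round below 0.4 rad and linear speed of scanner below 0.03 m/s and angular speed of scanner below 0.25 rad/s and contact force between the fingers and scanner above 0.5 N), for 0.6 s.
3. then the scanner lies flat in its dock, head the same way as at the start, let go (x of scanner in the frame of dock between -0.045 and 0.045 m and y of scanner in the frame of dock between -0.04 and 0.04 m and z of scanner in the frame of dock below 0.012 m and angle between scanner's own z axis and vertical below 0.15 rad and linear speed of scanner below 0.02 m/s and contact force between the fingers and scanner below 0.1 N and x of scanner_beam in the frame of dock above 0.02 m), for 0.2 s.
4. then all bottles lie in the trays of their colours, caps to the back (x of purple1 in the frame of purple_tray between -0.04 and 0.04 m and y of purple1 in the frame of purple_tray between -0.105 and 0.105 m and z of each of purple1, purple2, purple3 in the frame of purple_tray below 0.03 m and x of each of purple1_cap, purple2_cap, purple3_cap in the frame of purple_tray above 0.015 m and angle between the x axis of each of purple1, purple2, purple3 and the x axis of purple_tray, either way round below 0.35 rad and linear speed of each of purple1, red1, purple2, red2, purple3, red3 below 0.02 m/s and x of red1 in the frame of red_tray between -0.04 and 0.04 m and y of red1 in the frame of red_tray between -0.105 and 0.105 m and z of each of red1, red2, red3 in the frame of red_tray below 0.03 m and x of each of red1_cap, red2_cap, red3_cap in the frame of red_tray above 0.015 m and angle between the x axis of each of red1, red2, red3 and the x axis of red_tray, either way round below 0.35 rad and x of purple2 in the frame of purple_tray between -0.04 and 0.04 m and y of purple2 in the frame of purple_tray between -0.105 and 0.105 m and x of red2 in the frame of red_tray between -0.04 and 0.04 m and y of red2 in the frame of red_tray between -0.105 and 0.105 m and x of purple3 in the frame of purple_tray between -0.04 and 0.04 m and y of purple3 in the frame of purple_tray between -0.105 and 0.105 m and x of red3 in the frame of red_tray between -0.04 and 0.04 m and y of red3 in the frame of red_tray between -0.105 and 0.105 m), for 0.2 s.
At the end, for the whole second after the job is handed in: Each bottle lies flat on the floor of its colour's tray (centre within 40 mm of the tray's middle along x), axis within 20 degrees of the tray's x, cap to the label; the scanner lies flat in the dock (origin within 45 mm along, 40 mm across), head as at the start; all still and let go (all of step 3 and all of step 4); the robot touches nothing.
It fails at once if another item of the stall is shifted by more than 4 cm (distance of any of powder_jar, buffer_block, soap_carton, bangle, makeup_brush from where it was at the start of the episode above 0.04 m).
Of purple1, red1, purple2, red2, purple3, red3 only 4 to 6 are there at a start; the rules pass over those that are not, and their reading is None.
At some moment in a run one of purple1, red1, purple2, red2, purple3, red3 may be knocked a few centimetres aside while the robot is not near it.
Once in a run the grip may slacken for a moment while it holds something.
It also fails if it takes over 210 s, if anything falls off the work surface, if the arm or the gripper's body presses on something with over 40 N, if the wrist force passes 120 N, or if a joint passes its speed limit or range.

### The arm

A 6-joint arm with a two-finger parallel gripper is mounted at the origin on the work surface. World frame = base frame: x ahead of the robot, y to its left, z up, the work surface at z = 0. Lengths are in m, angles in rad, forces in N, time in s.
With the tool pointing down it reaches from about 0.25 to 0.775 m from the base axis. Payload 4 kg.
Tool frame: the origin (TCP) lies between the finger pads; the fingertips stand 11 mm ahead of it and the grasp point (between the pads) lies 8 mm behind it; z points along the fingers, y is the direction in which the jaws open and shut (so a half turn about z gives the same grasp; the last joint's range is limited). The gripper opens to 94 mm and grips with 3 to 60 N. Pads are 16 mm wide; open, the fingers measure 119 mm over their backs; the gripper's body (75 mm by 177 mm) begins 78 mm behind the grasp point.
Start: joints at [-1.205, 0.087, 1.371, -0, 1.684, -0.103], TCP at [0.248, -0.491, 0.217] pointing down, gripper open.
Joint ranges: [-3.1, 3.1], [-0.76, 2.03], [0.27, 2.55], [-1.08, 4.22], [0.17, 2.65], [-2.57, 2.57]. Speed limits (rad/s): [2.79, 2.79, 3.14, 3.14, 3.14, 3.14].

### API

Orientations are given as [roll, pitch, yaw] about the fixed x, y, z axes, in that order (R = Rz(yaw) Ry(pitch) Rx(roll)).
In Python, from bench import get_obs, cams, ticket gives the robot as it stands. The module is installed in compiled form; this text tells all that it offers.
- The arm moves only by the shell command python3 -m crank 'ROWS'. ROWS is JSON, a list of rows, each an object of numbers: "tx", "ty", "tz": the shift along the tool's x, y, z in cm; "twist": the turn about the tool's z in degrees; "grip": the opening, from 0 (shut) to 1 (fully open). In form: [{"tx": .., "ty": .., "tz": .., "twist": .., "grip": ..}, ...]. A call has 1 to 12 rows; each row shifts and turns the commanded pose from where the row before left it, along the tool's axes as they then stand; what a row does not reach is not made up. A row lasts 1/8 s, in which the tool goes at most 62.5 mm and 10.7 degrees, less where a joint would pass 70% of its speed; a pose out of reach is approached as far as the arm can. A call is refused whole if a number of a shift passes 6.25 or a number of a turn 10.7, either way. A call with a gripper value outside its range is refused whole. The fingers move at their own pace and stop on an object; the grip force is fixed at half the most. Time passes only in rows, so rows that do not move let the fingers close. It gives the time, the measured TCP pose, the force and the opening at its end, in the units of the state.
- get_obs(): the state, without advancing time (a new reading comes with each control period).
- cams.snapshot(name): name is "scene" or "top" or "wrist"; returns a dict with "frame" (384x512x3 uint8, red, green, blue), "intrinsics" (3x3 intrinsics, pixels), "R" (3x3) and "t" (3): a world point X has camera coordinates R X + t; the wrist camera has in their place "hand_eye" (4x4, takes a point from camera to tool coordinates, whose origin is the TCP and whose axes are the flange's). Camera axes: x right, y down, z forward; pixel columns grow to the right and rows downward; lengths in m; the calibration is good to about 2 mm. A picture is of the moment at which its call begins: read the wrist's pose just before it. There is no depth.
- ticket.close_job(): hands the job in, once; it reports no verdict.
Trained networks look in a picture, given as the dict that the camera call returned (one of the last four; its "shot" number tells which), for a name from the list of things; names that differ only in an ending like _2 or _b are one class to them, and where a whole thing is asked for, a point or a joint stands for the part that bears it (a point fixed in the world has none). Each returns a list of dicts, best first, with "conf" (0 to 1); they miss things now and then, are a little off and sometimes report something else, mostly with a low value. They report only what shows in the picture. A call takes as long as a camera call. They do not tell look-alikes from the thing itself.
- cams.outline_of(picture, query): "region" (384x512 bool, what is visible of it) and "centre" ([column, row] in pixels, amid what is visible of it).
The state is a dict: "time": time; "joint_positions": joint angles; "qvel": joint speeds; "joint_torque": joint torques, N m; "tool_pos": TCP position; "ee_rot": TCP orientation; "wrist_force": force on the tool from outside, world axes, zero at the start; "wrist_torque": the same for the moment, N m; "width": finger opening in m.
Only numpy, scipy, OpenCV 4.12 (cv2) and the standard library are available. Lean on these libraries where they do the work, as an engineer would, in place of code of your own. Each camera call takes 0.05 s, during which the arm holds its last target.

## Working session

There is one attempt and no reset: what is moved stays moved. The work goes in short steps, Python scripts to look and compute and a shell command to move; the robot and the scene stay as the last step left them, time stands still between calls to the robot, and variables do not carry over. Pictures are saved under pics/ and viewed, and the job is handed in when it is done.

```bash
mkdir -p pics; ls
cat > h.py <<'E'
import numpy as np, cv2
from bench import get_obs, cams, ticket
from scipy.spatial.transform import Rotation as Ro
def snap(name, fn=None):
    o=get_obs(); p=cams.snapshot(name)
    if fn: cv2.imwrite('pics/'+fn, cv2.cvtColor(p['frame'],cv2.COLOR_RGB2BGR))
    if name=='wrist':
        T=np.eye(4); T[:3,:3]=Ro.from_euler('xyz',o['ee_rot']).as_matrix(); T[:3,3]=o['tool_pos']
        W=T@p['hand_eye']; p['Rcw']=W[:3,:3]; p['c']=W[:3,3]
    else:
        p['Rcw']=p['R'].T; p['c']=-p['R'].T@p['t']
    return p
def ray(p,px,z):
    d=p['Rcw']@np.linalg.inv(p['intrinsics'])@np.array([px[0],px[1],1.])
    return p['c']+d*(z-p['c'][2])/d[2]
def proj(p,X):
    c=p['intrinsics']@(p['Rcw'].T@(np.asarray(X)-p['c'])); return c[:2]/c[2]
E
python3 - <<'E'
from h import *
o=get_obs()
for k,v in o.items(): print(k,np.round(v,3))
for n in ['scene','top','wrist']:
    p=snap(n,n+'0.png'); print(n,p['c'].round(3),p['intrinsics'].round(1).tolist(),p['Rcw'].round(3).tolist())
    if n=='wrist': print(p['hand_eye'])
E
```

```text
pics
time 0.0
joint_positions [-1.205  0.088  1.372 -0.     1.684 -0.103]
qvel [ 0.001 -0.001 -0.001  0.001  0.001 -0.001]
joint_torque [-1.0000e-03 -3.4018e+01 -3.0243e+01  7.2000e-02  3.3000e-02 -0.0000e+00]
tool_pos [ 0.248 -0.49   0.215]
ee_rot [-3.139 -0.     0.469]
wrist_force [ 0.409 -0.034  0.289]
wrist_torque [ 0.041 -0.012  0.019]
width 0.094
scene [1.07  0.292 0.937] [[381.9, 0.0, 260.7], [0.0, 381.9, 195.7], [0.0, 0.0, 1.0]] [[-0.364, 0.732, -0.576], [0.931, 0.285, -0.227], [-0.002, -0.619, -0.785]]
top [0.285 0.06  1.301] [[432.1, 0.0, 258.9], [0.0, 432.1, 192.0], [0.0, 0.0, 1.0]] [[0.029, -0.988, 0.153], [-0.999, -0.033, -0.027], [0.032, -0.152, -0.988]]
wrist [ 0.315 -0.458  0.384] [[310.3, 0.0, 258.1], [0.0, 310.3, 198.1], [0.0, 0.0, 1.0]] [[0.451, -0.863, -0.228], [-0.893, -0.437, -0.113], [-0.002, 0.255, -0.967]]
[[-1.07573433e-03 -9.66953133e-01 -2.54951919e-01  7.40073607e-02]
 [ 9.99999337e-01 -9.35285695e-04 -6.72111757e-04  6.35630189e-04]
 [ 4.11447686e-04 -2.54952473e-01  9.66953498e-01 -1.68117332e-01]
 [ 0.00000000e+00  0.00000000e+00  0.00000000e+00  1.00000000e+00]]
```

View pics/top0.png

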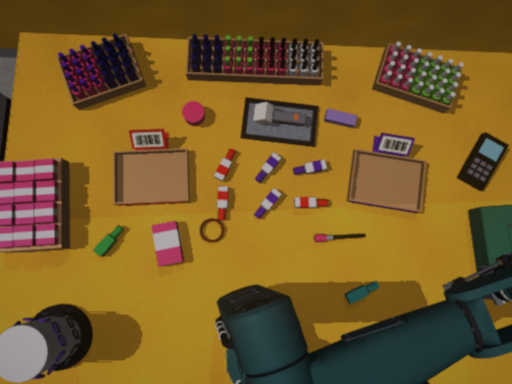

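View pics/scene0.png

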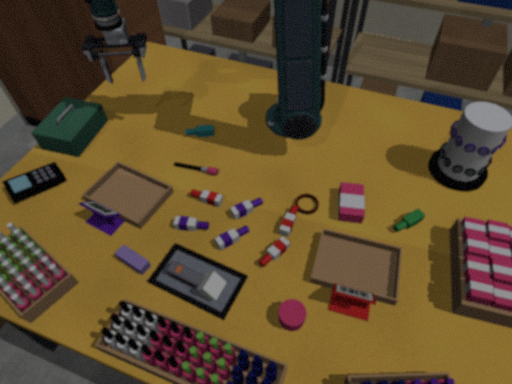

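View pics/wrist0.png

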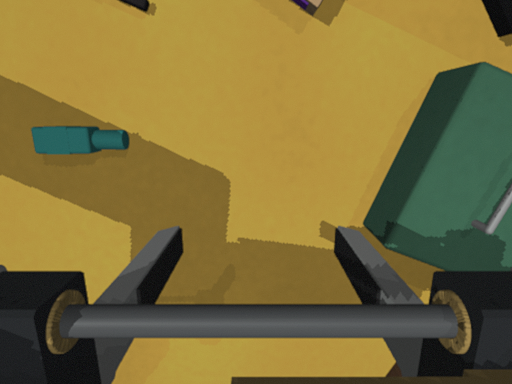

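The top view shows the red tray at (152,178), purple tray at (387,182), and dock at (280,121) with the scanner head to the left. There are three red bottles at about (226,164), (222,203) and (312,203). The three purple bottles are at about (269,167), (268,204) and (311,168). Turquoise and green are look-alikes.

Run:
```python
from h import *
p=snap('top')
f=p['frame']
cv2.imwrite('pics/top_z.png',cv2.resize(cv2.cvtColor(f[90:260,90:450],cv2.COLOR_RGB2BGR),None,fx=2.2,fy=2.2,interpolation=cv2.INTER_CUBIC))
for n,z in [('red_tray',.03),('purple_tray',.03),('dock',.012),('scanner',.034),('red1',.015),('purple1',.015)]:
  for r in cams.outline_of(p,n):
    m=r['region'].astype(np.uint8)
    c=max(cv2.findContours(m,0,2)[0],key=cv2.contourArea)
    rect=cv2.minAreaRect(c); b=cv2.boxPoints(rect)
    print(n,round(r['conf'],2),np.round(r['centre'],1),ray(p,r['centre'],z)[:2].round(3), m.sum(),[ray(p,q,z)[:2].round(3).tolist() for q in b])
```

```text
purple_tray 0.93 [384.4 175.8] [ 0.543 -0.353] 4635 [[0.456, -0.235], [0.683, -0.266], [0.661, -0.495], [0.434, -0.459]]
dock 0.64 [281.9 127.3] [ 0.689 -0.041] 2270 [[0.647, 0.089], [0.782, 0.079], [0.763, -0.154], [0.628, -0.14]]
dock 0.39 [339.9 124.7] [ 0.704 -0.222] 399 [[0.71, -0.168], [0.753, -0.177], [0.735, -0.272], [0.692, -0.263]]
scanner 0.61 [273.1 115.9] [ 0.717 -0.012] 863 [[0.693, 0.053], [0.765, 0.049], [0.757, -0.114], [0.685, -0.109]]
scanner 0.61 [329.6 235.4] [ 0.358 -0.187] 246 [[0.361, -0.141], [0.365, -0.286], [0.345, -0.286], [0.341, -0.141]]
red1 0.86 [307.8 201. ] [ 0.461 -0.124] 331 [[0.471, -0.082], [0.475, -0.182], [0.441, -0.182], [0.438, -0.083]]
red1 0.82 [225.1 165.7] [0.56  0.129] 332 [[0.525, 0.165], [0.618, 0.124], [0.604, 0.093], [0.511, 0.134]]
red1 0.69 [107.3 244.4] [0.313 0.463] 332 [[0.299, 0.506], [0.372, 0.441], [0.348, 0.414], [0.275, 0.48]]
red1 0.66 [222.4 200.1] [0.455 0.133] 321 [[0.494, 0.151], [0.495, 0.121], [0.396, 0.117], [0.395, 0.146]]
red1 0.66 [389.3 176.8] [ 0.544 -0.373] 4730 [[0.458, -0.238], [0.689, -0.27], [0.666, -0.503], [0.434, -0.465]]
purple1 0.82 [268.5 201.2] [ 0.456 -0.006] 301 [[0.419, 0.043], [0.497, -0.018], [0.478, -0.043], [0.4, 0.018]]
purple1 0.7 [313.2 168.6] [ 0.561 -0.139] 338 [[0.565, -0.073], [0.595, -0.173], [0.558, -0.182], [0.529, -0.082]]
purple1 0.59 [358.9 291. ] [ 0.2   -0.278] 322 [[0.189, -0.232], [0.234, -0.32], [0.206, -0.335], [0.161, -0.247]]
purple1 0.58 [306.3 204. ] [ 0.451 -0.12 ] 326 [[0.471, -0.082], [0.475, -0.182], [0.441, -0.182], [0.438, -0.083]]
purple1 0.51 [265.1 163.2] [0.572 0.008] 294 [[0.529, 0.047], [0.609, -0.015], [0.588, -0.041], [0.508, 0.021]]
purple1 0.25 [329.9 234.9] [ 0.361 -0.191] 280 [[0.362, -0.144], [0.367, -0.294], [0.34, -0.294], [0.335, -0.144]]
```

View pics/top_z.png

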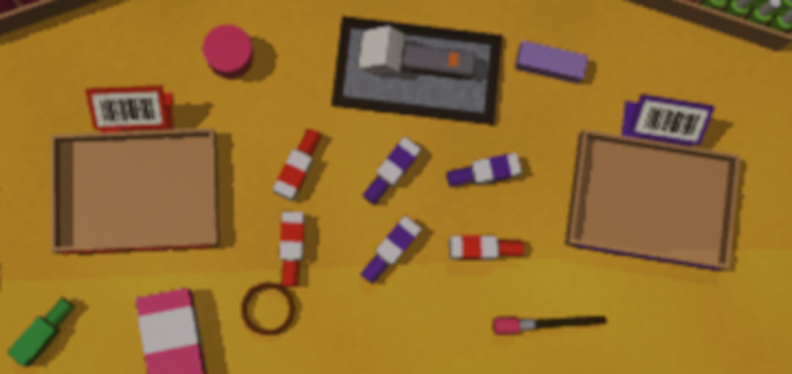

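```bash
cat > fit.py <<'E'
from h import *
from scipy.optimize import least_squares
def loc(pose,q):
    x,y,a=pose; q=np.atleast_2d(q); c,s=np.cos(a),np.sin(a)
    return np.c_[x+c*q[:,0]-s*q[:,1], y+s*q[:,0]+c*q[:,1], q[:,2]]
def pp(p,pose,q): return np.array([proj(p,X) for X in loc(pose,q)])
def fit(p,q,px,x0): return least_squares(lambda v:(pp(p,v,q)-px).ravel(),x0)
Z=lambda l: np.array(l,float)/2.2+90-0.27
TR=np.array([[.08,.11,.03],[.08,-.11,.03],[-.08,-.11,.03],[-.08,.11,.03],[.102,0,.06]])
DK=np.array([[-.115,-.065,.012],[.115,-.065,.012],[.115,.065,.012],[-.115,.065,.012]])
E
python3 - <<'E'
from fit import *
p=snap('top')
px={'red':Z([[54,135],[214,131],[217,247],[54,250],[129,107]]),'purple':Z([[583,131],[741,154],[731,266],[569,243],[674,119]])}
im=cv2.cvtColor(p['frame'],cv2.COLOR_RGB2BGR)
big=cv2.resize(im[90:260,90:450],None,fx=2.2,fy=2.2,interpolation=cv2.INTER_CUBIC)
def draw(pts):
    q=np.round((pts-90+.27)*2.2).astype(int); cv2.polylines(big,[q[:4].reshape(-1,1,2)],True,(0,255,0),1)
    for a in q[4:]: cv2.circle(big,tuple(int(v) for v in a),2,(0,255,0),-1)
for n,x0 in [('red',(.53,.35,0)),('purple',(.53,-.35,-.1))]:
    r=fit(p,TR,px[n],x0); print(n,r.x.round(4),np.degrees(r.x[2]).round(1),r.fun.round(1)); draw(pp(p,r.x,TR))
dpx=Z([[499,38],[344,18],[332,102],[493,123]])  # placeholder order
dpx=Z([[493,123],[499,38],[344,18],[332,102]])
# dock x along +y: (-x,-y)->? x back end right; y left of x = world -x
q=np.array([[-.115,.065,.012],[-.115,-.065,.012],[.115,-.065,.012],[.115,.065,.012]])
r=fit(p,q,dpx,(.7,-.03,1.5)); print('dock',r.x.round(4),r.fun.round(1)); draw(pp(p,r.x,q))
cv2.imwrite('pics/fit1.png',big)
cv2.imwrite('pics/dockz.png',cv2.resize(im[85:165,225:365],None,fx=5,fy=5,interpolation=cv2.INTER_CUBIC))
E
```

```text
red [0.5186 0.3465 0.0666] 3.8 [-0.4 -0.4  0.9 -0.7  0.2 -0.7 -1.1  0.4  0.4  1.4]
purple [ 0.5321 -0.365  -0.119 ] -6.8 [ 0.6 -0.7 -0.1 -0.3 -0.2  0.4  0.9 -0.2 -1.1  0.7]
dock [ 0.707  -0.033   1.4798] [ 0.2  0.7  1.6 -0.8 -0.9 -0.9 -0.7  0.9]
```

View pics/fit1.png

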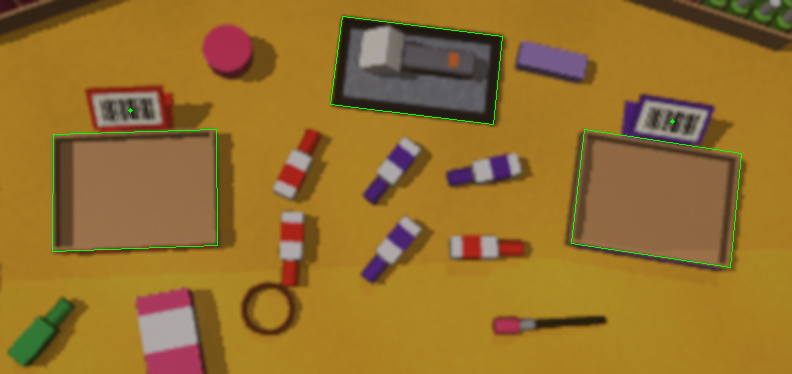

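View pics/dockz.png

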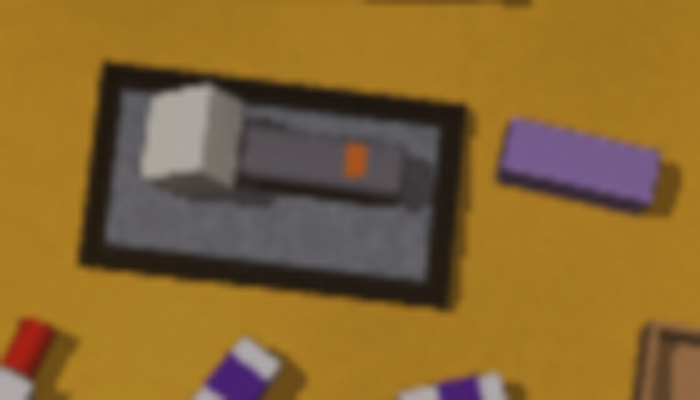

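Run:
```python
from fit import *
p=snap('top')
Zd=lambda l:np.array(l,float)/5+[225,85]-.4
q=np.array([[-.077,-.017,.039],[-.077,.017,.039],[.035,.017,.039],[.035,-.017,.039]])
r=fit(p,q,Zd([[405,145],[399,195],[238,181],[243,122]]),(.71,-.01,1.5)); print(r.x.round(4),r.fun.round(1))
S=r.x
# check with head window pos
hd=np.array([[.055,0,.038]])
im=cv2.cvtColor(p['frame'],cv2.COLOR_RGB2BGR)
big=cv2.resize(im[85:165,225:365],None,fx=5,fy=5,interpolation=cv2.INTER_CUBIC)
w=lambda a:tuple(int(v) for v in (a-[225,85]+.4)*5)
P=pp(p,S,q); cv2.polylines(big,[np.array([w(a) for a in P]).reshape(-1,1,2)],True,(0,255,0),1)
# head box: axis u=(c,0,-s) ; 
c=np.sqrt(.5);u=np.array([c,0,-c]);v=np.array([c,0,c]);C=np.array([.055,0,.038])
for a in (-.025,.025):
  for b in (-.018,.018):
    for y in (-.028,.028):
      k=C+a*u+b*v+np.array([0,y,0]); cv2.circle(big,w(pp(p,S,k)[0]),2,(0,0,255),-1)
cv2.imwrite('pics/scfit.png',big)
# same in scene cam
p=snap('scene'); im=cv2.cvtColor(p['frame'],cv2.COLOR_RGB2BGR)
big=cv2.resize(im[230:330,130:270],None,fx=5,fy=5,interpolation=cv2.INTER_CUBIC)
w=lambda a:tuple(int(v) for v in (a-[130,230]+.4)*5)
P=pp(p,S,q); cv2.polylines(big,[np.array([w(a) for a in P]).reshape(-1,1,2)],True,(0,255,0),1)
cv2.imwrite('pics/scfit2.png',big)
```

```text
[ 0.7159 -0.0388  1.4938] [ 2.  -0.1  2.2  0.5 -2.2 -0.8 -2.   0.3]
```

View pics/scfit.png

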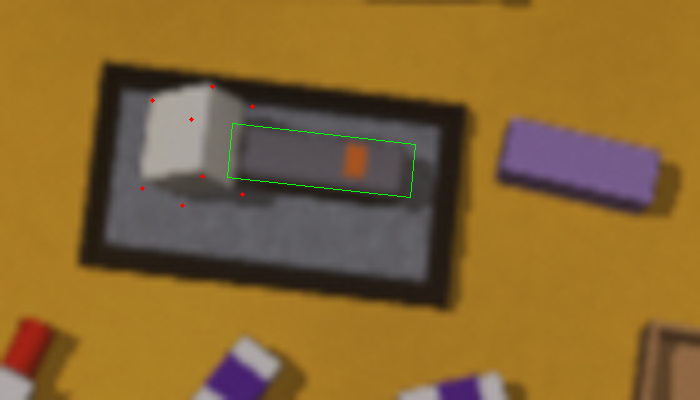

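View pics/scfit2.png

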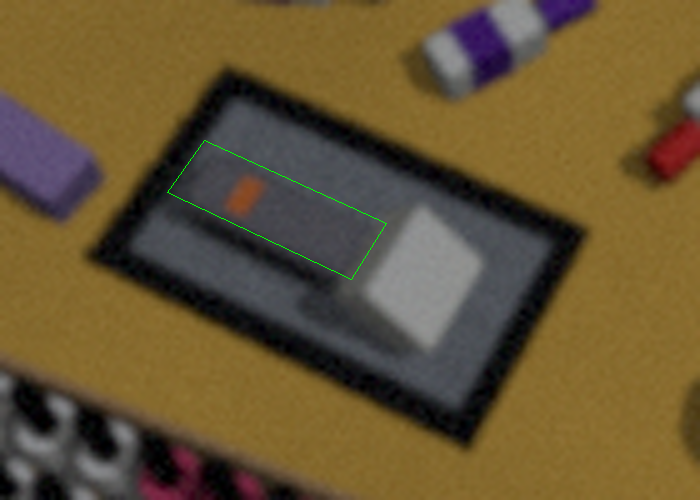

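```bash
cat > go.py <<'E'
import sys
from h import *
def go(x,y,z,yaw):
    o=get_obs(); p=o['tool_pos']; a=o['ee_rot'][2]
    tw=-np.degrees((yaw-a+np.pi)%(2*np.pi)-np.pi)
    R=Ro.from_euler('xyz',[np.pi,0,yaw]).as_matrix()
    d=R.T@(np.array([x,y,z])-p)*100
    print('t',round(o['time'],2),'pos',np.round(p,3),'rpy',np.round(o['ee_rot'],3),'w',round(o['width'],3),'j1,j6',np.round([o['joint_positions'][0],o['joint_positions'][5]],2))
    print('twist %.1f deg, then tx %.2f ty %.2f tz %.2f cm'%(tw,*d))
if __name__=='__main__': go(*map(float,sys.argv[1:5]))
E
python3 go.py .716 -.036 .215 1.494
python3 -m crank '[{"twist":-9.8},{"twist":-9.8},{"twist":-9.8},{"twist":-9.8},{"twist":-9.8},{"twist":-9.7}]'
python3 go.py .716 -.036 .215 1.494
```

```text
t 0.65 pos [ 0.249 -0.491  0.217] rpy [3.141 0.    0.469] w 0.094 j1,j6 [-1.21 -0.1 ]
twist -58.7 deg, then tx 48.92 ty 43.12 tz 0.16 cm
t 0.65 pos [ 0.249 -0.491  0.217] rpy [3.141 0.    0.469] w 0.094 j1,j6 [-1.21 -0.1 ]
twist -58.7 deg, then tx 48.92 ty 43.12 tz 0.16 cminvalid input at $[0]: expected keys tx, ty, tz, twist, grip
```

```bash
python3 -m crank '[{"tx":0,"ty":0,"tz":0,"twist":-9.8,"grip":1},{"tx":0,"ty":0,"tz":0,"twist":-9.8,"grip":1},{"tx":0,"ty":0,"tz":0,"twist":-9.8,"grip":1},{"tx":0,"ty":0,"tz":0,"twist":-9.8,"grip":1},{"tx":0,"ty":0,"tz":0,"twist":-9.8,"grip":1},{"tx":0,"ty":0,"tz":0,"twist":-9.7,"grip":1}]'
python3 go.py .716 -.036 .215 1.494
```

```text
time: 1.4
tool_pos: [0.2485, -0.4907, 0.2165]
ee_rot: [3.142, 0.0, 1.499]
wrist_force: [-0.4, 0.3, 0.3]
width: 0.0937
t 1.4 pos [ 0.248 -0.491  0.217] rpy [3.142 0.    1.499] w 0.094 j1,j6 [-1.21 -1.13]
twist 0.3 deg, then tx 48.92 ty 43.13 tz 0.15 cm
```

```bash
python3 -m crank '[{"tx":4,"ty":3.6,"tz":0,"twist":0,"grip":0.7},{"tx":4,"ty":3.6,"tz":0,"twist":0,"grip":0.7},{"tx":4,"ty":3.6,"tz":0,"twist":0,"grip":0.7},{"tx":4,"ty":3.6,"tz":0,"twist":0,"grip":0.7},{"tx":4,"ty":3.6,"tz":0,"twist":0,"grip":0.7},{"tx":4,"ty":3.6,"tz":0,"twist":0,"grip":0.7},{"tx":4,"ty":3.6,"tz":0,"twist":0,"grip":0.7},{"tx":4,"ty":3.6,"tz":0,"twist":0,"grip":0.7},{"tx":4,"ty":3.6,"tz":0,"twist":0,"grip":0.7},{"tx":4,"ty":3.6,"tz":0,"twist":0,"grip":0.7},{"tx":4,"ty":3.6,"tz":0,"twist":0,"grip":0.7},{"tx":0,"ty":0,"tz":0,"twist":0,"grip":0.7}]'
python3 go.py .716 -.036 .215 1.494; python3 -c "
from h import *
snap('wrist','w1.png')"
```

```text
time: 2.9
tool_pos: [0.679, -0.0794, 0.2145]
ee_rot: [-3.14, -0.001, 1.498]
wrist_force: [-0.1, -0.3, -0.5]
width: 0.0661
t 2.9 pos [ 0.679 -0.079  0.215] rpy [-3.140e+00 -1.000e-03  1.498e+00] w 0.066 j1,j6 [-0.2  -0.13]
twist 0.2 deg, then tx 4.61 ty 3.36 tz -0.05 cm
```

View pics/w1.png

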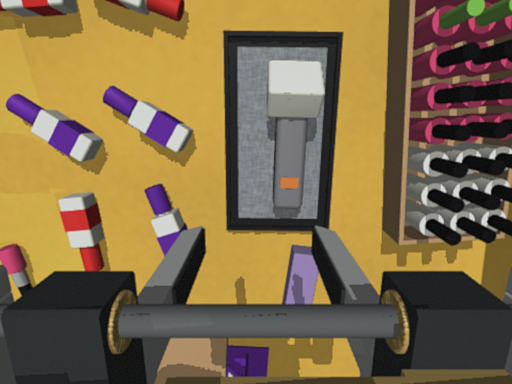

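The wrist view shows the scanner in its dock, handle from (287,208) to (291,120), head above it.

Run:
```python
from fit import *
p=snap('wrist')
q=np.array([[-.077,-.017,.039],[-.077,.017,.039],[.034,.017,.039],[.034,-.017,.039]])
px=np.array([[302,207],[273,206],[278,120],[305,120]])
r=fit(p,q,px,(.71,-.03,1.5)); print(r.x.round(4),r.fun.round(1))
q=np.array([[-.115,.065,.012],[-.115,-.065,.012],[.115,-.065,.012],[.115,.065,.012]])
d=fit(p,q,np.array([[226,229],[327,230],[342,33],[224,33]]),(.7,-.03,1.5)); print('dock',d.x.round(4),d.fun.round(1))
from go import go
go(r.x[0],r.x[1],.06,r.x[2])
```

```text
[ 0.7161 -0.0426  1.4782] [ 0.   6.5 -0.2  7.  -2.3 -6.   2.5 -5.4]
dock [ 0.7065 -0.0364  1.4822] [-0.2  1.5  0.8  1.8  0.7 -0.3 -1.2 -2. ]
t 3.0 pos [ 0.677 -0.083  0.216] rpy [-3.140e+00  1.000e-03  1.494e+00] w 0.066 j1,j6 [-0.2  -0.13]
twist 0.9 deg, then tx 4.34 ty 3.50 tz 15.58 cm
```

```bash
python3 -m crank '[{"tx":2.5,"ty":1.75,"tz":0,"twist":0.4,"grip":0.7},{"tx":2.5,"ty":1.75,"tz":0,"twist":0,"grip":0.7},{"tx":0,"ty":0,"tz":5,"twist":0,"grip":0.7},{"tx":0,"ty":0,"tz":5,"twist":0,"grip":0.7},{"tx":0,"ty":0,"tz":3,"twist":0,"grip":0.7},{"tx":0,"ty":0,"tz":0,"twist":0,"grip":0.7},{"tx":0,"ty":0,"tz":0,"twist":0,"grip":0.7}]'
python3 go.py .716 -.036 .019 1.487; python3 -c "
from h import *
snap('wrist','w2.png')"
```

```text
time: 3.88
tool_pos: [0.717, -0.0369, 0.0891]
ee_rot: [3.138, 0.0, 1.485]
wrist_force: [0.4, -1.3, 0.6]
width: 0.0659
t 3.88 pos [ 0.717 -0.037  0.089] rpy [3.138 0.    1.485] w 0.066 j1,j6 [-0.13 -0.04]
twist -0.1 deg, then tx 0.08 ty -0.10 tz 7.01 cm
```

View pics/w2.png

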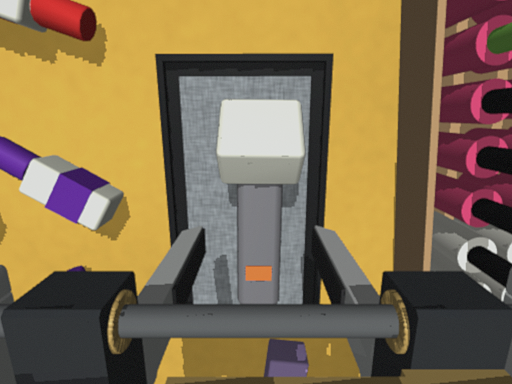

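```bash
python3 -m crank '[{"tx":0,"ty":0,"tz":3,"twist":0,"grip":0.7},{"tx":0,"ty":0,"tz":3,"twist":0,"grip":0.7},{"tx":0,"ty":0,"tz":1,"twist":0,"grip":0.7},{"tx":0,"ty":0,"tz":0,"twist":0,"grip":0.7},{"tx":0,"ty":0,"tz":0,"twist":0,"grip":0.1},{"tx":0,"ty":0,"tz":0,"twist":0,"grip":0.1},{"tx":0,"ty":0,"tz":0,"twist":0,"grip":0.1},{"tx":0,"ty":0,"tz":0,"twist":0,"grip":0.1},{"tx":0,"ty":0,"tz":0,"twist":0,"grip":0.1}]'
python3 go.py .716 -.036 .2 1.487
```

```text
time: 5.05
tool_pos: [0.7168, -0.0357, 0.017]
ee_rot: [3.14, 0.0, 1.486]
wrist_force: [0.5, 0.7, 1.3]
width: 0.0339
t 5.05 pos [ 0.717 -0.036  0.017] rpy [3.14  0.    1.486] w 0.034 j1,j6 [-0.13 -0.04]
twist -0.0 deg, then tx -0.04 ty -0.07 tz -18.30 cm
```

```bash
python3 -m crank '[{"tx":0,"ty":0,"tz":-2,"twist":0,"grip":0.1},{"tx":0,"ty":0,"tz":-3,"twist":0,"grip":0.1},{"tx":0,"ty":0,"tz":-4,"twist":0,"grip":0.1},{"tx":0,"ty":0,"tz":-4,"twist":0,"grip":0.1},{"tx":2,"ty":-2,"tz":-2,"twist":0,"grip":0.1},{"tx":3.5,"ty":-2.5,"tz":0,"twist":0,"grip":0.1},{"tx":3.5,"ty":-2.5,"tz":0,"twist":0,"grip":0.1},{"tx":3.5,"ty":-2.5,"tz":0,"twist":0,"grip":0.1},{"tx":3.5,"ty":-2.5,"tz":0,"twist":0,"grip":0.1},{"tx":3.5,"ty":-2.5,"tz":0,"twist":0,"grip":0.1},{"tx":3.5,"ty":-2.5,"tz":0,"twist":0,"grip":0.1},{"tx":3.5,"ty":-2.5,"tz":0,"twist":0,"grip":0.1}]'
python3 go.py .4757 .3436 .129 .0666
```

```text
time: 6.55
tool_pos: [0.5433, 0.2459, 0.1674]
ee_rot: [3.141, -0.0, 1.486]
wrist_force: [-0.3, 0.4, -2.8]
width: 0.0341
t 6.55 pos [0.543 0.246 0.167] rpy [ 3.141 -0.     1.486] w 0.034 j1,j6 [0.33 0.41]
twist 81.3 deg, then tx -6.09 ty -10.20 tz 3.84 cm
```

```bash
python3 -m crank '[{"tx":0,"ty":0,"tz":0,"twist":10.1,"grip":0.1},{"tx":0,"ty":0,"tz":0,"twist":10.2,"grip":0.1},{"tx":0,"ty":0,"tz":0,"twist":10.2,"grip":0.1},{"tx":0,"ty":0,"tz":0,"twist":10.2,"grip":0.1},{"tx":0,"ty":0,"tz":0,"twist":10.2,"grip":0.1},{"tx":0,"ty":0,"tz":0,"twist":10.2,"grip":0.1},{"tx":0,"ty":0,"tz":0,"twist":10.2,"grip":0.1},{"tx":0,"ty":0,"tz":0,"twist":10,"grip":0.1},{"tx":-2.1,"ty":-3.4,"tz":0,"twist":0,"grip":0.1},{"tx":-2,"ty":-3.4,"tz":0,"twist":0,"grip":0.1},{"tx":-2,"ty":-3.4,"tz":1.9,"twist":0,"grip":0.1},{"tx":0,"ty":0,"tz":1.9,"twist":0,"grip":0.1}]'
python3 go.py .4757 .3436 .129 .0666
python3 -c "
from h import *
snap('wrist','w3.png');snap('scene','s3.png')"
```

```text
time: 8.05
tool_pos: [0.4751, 0.3446, 0.1292]
ee_rot: [-3.141, -0.001, 0.071]
wrist_force: [0.3, -0.8, -1.5]
width: 0.0341
t 8.05 pos [0.475 0.345 0.129] rpy [-3.141e+00 -1.000e-03  7.100e-02] w 0.034 j1,j6 [0.53 2.03]
twist 0.3 deg, then tx 0.06 ty 0.10 tz 0.02 cm
```

View pics/w3.png

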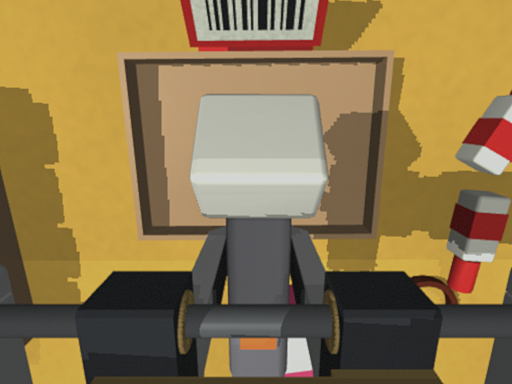

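View pics/s3.png

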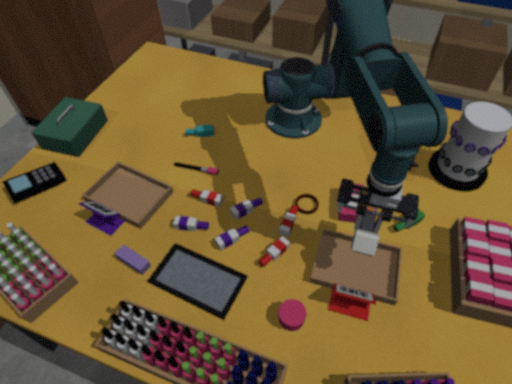

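```bash
python3 - <<'E'
from fit import *
p=snap('wrist'); print(pp(p,(.5186,.3465,.0666),TR).round(0).tolist())
E
python3 -m crank '[{"tx":0,"ty":0,"tz":0,"twist":0,"grip":0.1},{"tx":0,"ty":0,"tz":0,"twist":0,"grip":0.1},{"tx":0,"ty":0,"tz":0,"twist":0,"grip":0.1},{"tx":0,"ty":0,"tz":0,"twist":0,"grip":0.1},{"tx":0,"ty":0,"tz":0,"twist":0,"grip":0.1},{"tx":0,"ty":0,"tz":0,"twist":0,"grip":0.1},{"tx":0,"ty":0,"tz":0,"twist":0,"grip":0.1},{"tx":0,"ty":0,"tz":0,"twist":0,"grip":0.1},{"tx":0,"ty":0,"tz":0,"twist":0,"grip":0.1},{"tx":0,"ty":0,"tz":0,"twist":0,"grip":0.1},{"tx":0,"ty":0,"tz":0,"twist":0,"grip":0.1}]'
python3 - <<'E'
from fit import *
from go import go
snap('wrist','w4.png')
t=loc((.5321,-.365,-.119),[[-.043,0,0]])[0]; print(t)
go(t[0],t[1],.129,-.119)
E
```

```text
[[113.0, 50.0], [396.0, 50.0], [375.0, 241.0], [135.0, 241.0], [254.0, 5.0]]
time: 9.57
tool_pos: [0.4766, 0.3425, 0.1285]
ee_rot: [3.142, -0.0, 0.067]
wrist_force: [-0.1, -0.5, -1.9]
width: 0.0339
[ 0.4894041  -0.35989507  0.        ]
t 9.62 pos [0.477 0.343 0.128] rpy [ 3.142 -0.     0.067] w 0.034 j1,j6 [0.53 2.03]
twist 10.7 deg, then tx 9.60 ty 69.59 tz -0.05 cm
```

View pics/w4.png

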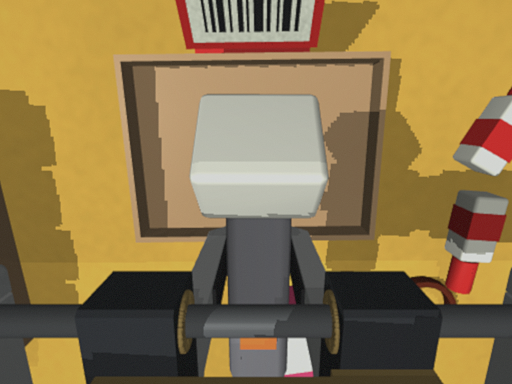

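```bash
python3 -m crank '[{"tx":0,"ty":0,"tz":-1,"twist":5.4,"grip":0.1},{"tx":0.9,"ty":3,"tz":-1,"twist":5.3,"grip":0.1},{"tx":0.9,"ty":6,"tz":0,"twist":0,"grip":0.1},{"tx":0.9,"ty":6,"tz":0,"twist":0,"grip":0.1},{"tx":0.9,"ty":6,"tz":0,"twist":0,"grip":0.1},{"tx":0.9,"ty":6,"tz":0,"twist":0,"grip":0.1},{"tx":0.9,"ty":6,"tz":0,"twist":0,"grip":0.1},{"tx":0.9,"ty":6,"tz":0,"twist":0,"grip":0.1},{"tx":0.9,"ty":6,"tz":0,"twist":0,"grip":0.1},{"tx":0.9,"ty":6,"tz":0,"twist":0,"grip":0.1},{"tx":0.9,"ty":6,"tz":0,"twist":0,"grip":0.1},{"tx":0.9,"ty":6,"tz":0,"twist":0,"grip":0.1}]'
python3 go.py .4894 -.36 .129 -.119
```

```text
time: 11.12
tool_pos: [0.5026, -0.2962, 0.1488]
ee_rot: [3.141, -0.001, -0.12]
wrist_force: [0.6, 0.9, -1.4]
width: 0.0338
t 11.12 pos [ 0.503 -0.296  0.149] rpy [ 3.141e+00 -1.000e-03 -1.200e-01] w 0.034 j1,j6 [-0.63  1.06]
twist -0.0 deg, then tx -0.55 ty 6.49 tz 1.98 cm
```

```bash
python3 -m crank '[{"tx":0,"ty":3,"tz":1,"twist":0,"grip":0.1},{"tx":-0.4,"ty":2.5,"tz":1,"twist":0,"grip":0.1},{"tx":0,"ty":1,"tz":0,"twist":0,"grip":0.1},{"tx":0,"ty":0,"tz":0,"twist":0,"grip":0.1},{"tx":0,"ty":0,"tz":0,"twist":0,"grip":0.1}]'
python3 go.py .4894 -.36 .129 -.119
python3 - <<'E'
from fit import *
p=snap('wrist','w5.png'); print(pp(p,(.5321,-.365,-.119),TR).round(0).tolist())
E
```

```text
time: 11.75
tool_pos: [0.4917, -0.3574, 0.1293]
ee_rot: [3.141, -0.001, -0.118]
wrist_force: [0.4, 0.7, -2.0]
width: 0.0339
t 11.75 pos [ 0.492 -0.357  0.129] rpy [ 3.141e+00 -1.000e-03 -1.180e-01] w 0.034 j1,j6 [-0.72  0.97]
twist 0.0 deg, then tx -0.20 ty 0.29 tz 0.03 cm
[[123.0, 56.0], [399.0, 56.0], [379.0, 243.0], [142.0, 243.0], [262.0, 12.0]]
```

View pics/w5.png

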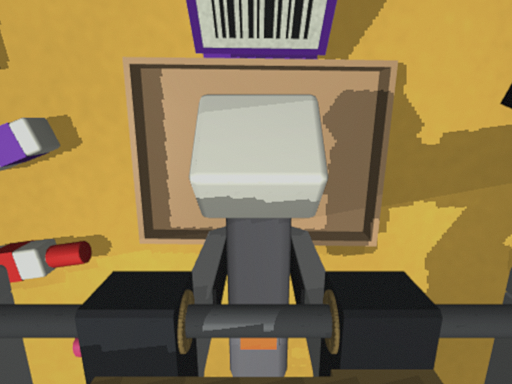

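```bash
python3 -m crank '[{"tx":0,"ty":0,"tz":0,"twist":0,"grip":0.1},{"tx":0,"ty":0,"tz":0,"twist":0,"grip":0.1},{"tx":0,"ty":0,"tz":0,"twist":0,"grip":0.1},{"tx":0,"ty":0,"tz":0,"twist":0,"grip":0.1},{"tx":0,"ty":0,"tz":0,"twist":0,"grip":0.1},{"tx":0,"ty":0,"tz":0,"twist":0,"grip":0.1},{"tx":0,"ty":0,"tz":0,"twist":0,"grip":0.1},{"tx":0,"ty":0,"tz":0,"twist":0,"grip":0.1},{"tx":0,"ty":0,"tz":0,"twist":0,"grip":0.1},{"tx":0,"ty":0,"tz":0,"twist":0,"grip":0.1},{"tx":0,"ty":0,"tz":0,"twist":0,"grip":0.1}]'
python3 - <<'E'
from h import *
snap('wrist','w6.png')
E
python3 go.py .709 -.036 .16 1.482
```

```text
time: 13.18
tool_pos: [0.491, -0.3582, 0.1285]
ee_rot: [3.142, -0.0, -0.119]
wrist_force: [-0.3, 0.5, -2.4]
width: 0.0336
t 13.22 pos [ 0.491 -0.358  0.128] rpy [ 3.142 -0.    -0.119] w 0.034 j1,j6 [-0.72  0.97]
twist -91.8 deg, then tx 34.03 ty 18.86 tz -3.15 cm
```

View pics/w6.png

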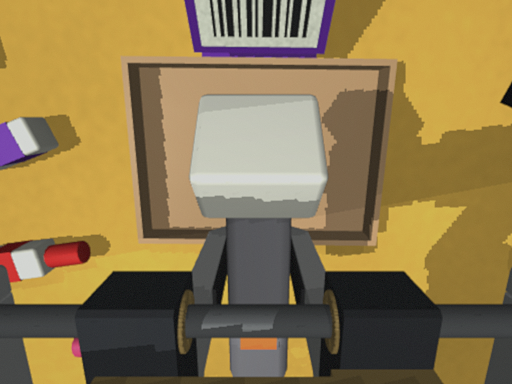

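Scanner still aligned in hand. Back to the dock: first lift and turn, then shift.

```bash
python3 -m crank '[{"tx":0,"ty":0,"tz":-3,"twist":0,"grip":0.1},{"tx":0,"ty":0,"tz":-2,"twist":-10.2,"grip":0.1},{"tx":0,"ty":0,"tz":0,"twist":-10.2,"grip":0.1},{"tx":0,"ty":0,"tz":0,"twist":-10.2,"grip":0.1},{"tx":0,"ty":0,"tz":0,"twist":-10.2,"grip":0.1},{"tx":0,"ty":0,"tz":0,"twist":-10.2,"grip":0.1},{"tx":0,"ty":0,"tz":0,"twist":-10.2,"grip":0.1},{"tx":0,"ty":0,"tz":0,"twist":-10.2,"grip":0.1},{"tx":0,"ty":0,"tz":0,"twist":-10.2,"grip":0.1},{"tx":0,"ty":0,"tz":0,"twist":-10.2,"grip":0.1}]'
python3 go.py .709 -.036 .16 1.482
python3 -m crank '[{"tx":4.2,"ty":2.3,"tz":0,"twist":0,"grip":0.1},{"tx":4.2,"ty":2.3,"tz":0,"twist":0,"grip":0.1},{"tx":4.2,"ty":2.3,"tz":0,"twist":0,"grip":0.1},{"tx":4.2,"ty":2.3,"tz":0,"twist":0,"grip":0.1},{"tx":4.2,"ty":2.3,"tz":0,"twist":0,"grip":0.1},{"tx":4.2,"ty":2.3,"tz":0,"twist":0,"grip":0.1},{"tx":4.2,"ty":2.3,"tz":0,"twist":0,"grip":0.1},{"tx":3,"ty":2,"tz":0,"twist":0,"grip":0.1},{"tx":0,"ty":0,"tz":0,"twist":0,"grip":0.1},{"tx":0,"ty":0,"tz":0,"twist":0,"grip":0.1}]'
python3 go.py .709 -.036 .06 1.482
python3 - <<'E'
from h import *
snap('wrist','w7.png')
E
```

```text
time: 14.48
tool_pos: [0.491, -0.3582, 0.1785]
ee_rot: [3.142, 0.0, 1.489]
wrist_force: [0.2, 0.2, -1.5]
width: 0.0341
t 14.47 pos [ 0.491 -0.358  0.178] rpy [3.142 0.    1.489] w 0.034 j1,j6 [-0.72 -0.64]
twist 0.4 deg, then tx 34.03 ty 18.86 tz 1.85 cm
time: 15.72
tool_pos: [0.6995, -0.0518, 0.1782]
ee_rot: [-3.141, 0.001, 1.483]
wrist_force: [-0.5, -0.8, -2.1]
width: 0.0339
t 15.72 pos [ 0.699 -0.052  0.178] rpy [-3.141e+00  1.000e-03  1.483e+00] w 0.034 j1,j6 [-0.15 -0.07]
twist 0.0 deg, then tx 1.66 ty 0.81 tz 11.82 cm
```

View pics/w7.png

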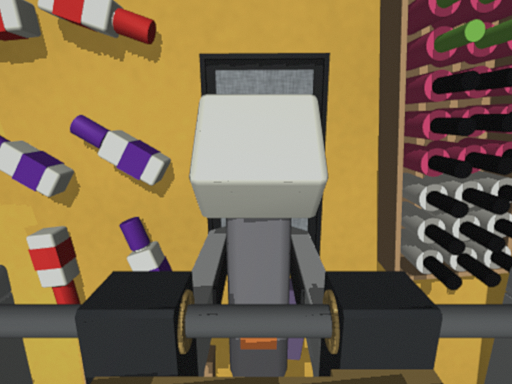

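```bash
python3 -m crank '[{"tx":1.6,"ty":0.8,"tz":0,"twist":0,"grip":0.1},{"tx":0,"ty":0,"tz":4,"twist":0,"grip":0.1},{"tx":0,"ty":0,"tz":4,"twist":0,"grip":0.1},{"tx":0,"ty":0,"tz":4,"twist":0,"grip":0.1},{"tx":0,"ty":0,"tz":2,"twist":0,"grip":0.1},{"tx":0,"ty":0,"tz":1,"twist":0,"grip":0.1},{"tx":0,"ty":0,"tz":0.5,"twist":0,"grip":0.1},{"tx":0,"ty":0,"tz":0,"twist":0,"grip":0.1}]'
python3 go.py .709 -.036 .018 1.482
```

```text
time: 16.77
tool_pos: [0.71, -0.0363, 0.0249]
ee_rot: [3.139, 0.0, 1.483]
wrist_force: [-1.0, 0.4, -1.5]
width: 0.0339
t 16.77 pos [ 0.71  -0.036  0.025] rpy [3.139 0.    1.483] w 0.034 j1,j6 [-0.13 -0.04]
twist 0.0 deg, then tx 0.02 ty -0.10 tz 0.69 cm
```

```bash
python3 -m crank '[{"tx":0,"ty":0,"tz":0.4,"twist":0,"grip":0.1},{"tx":0,"ty":0,"tz":0.3,"twist":0,"grip":0.1},{"tx":0,"ty":0,"tz":0,"twist":0,"grip":0.1},{"tx":0,"ty":0,"tz":0,"twist":0,"grip":0.7},{"tx":0,"ty":0,"tz":0,"twist":0,"grip":0.7},{"tx":0,"ty":0,"tz":0,"twist":0,"grip":0.7},{"tx":0,"ty":0,"tz":0,"twist":0,"grip":0.7},{"tx":0,"ty":0,"tz":-4,"twist":0,"grip":0.7},{"tx":0,"ty":0,"tz":-5,"twist":0,"grip":0.7},{"tx":0,"ty":0,"tz":-5,"twist":0,"grip":0.7},{"tx":0,"ty":0,"tz":-4,"twist":0,"grip":0.7},{"tx":0,"ty":0,"tz":0,"twist":0,"grip":0.7}]'
python3 - <<'E'
from h import *
snap('wrist','w8.png')
E
```

```text
time: 18.27
tool_pos: [0.7112, -0.0364, 0.2025]
ee_rot: [3.131, 0.001, 1.483]
wrist_force: [-0.1, 0.1, 0.2]
width: 0.066
```

View pics/w8.png

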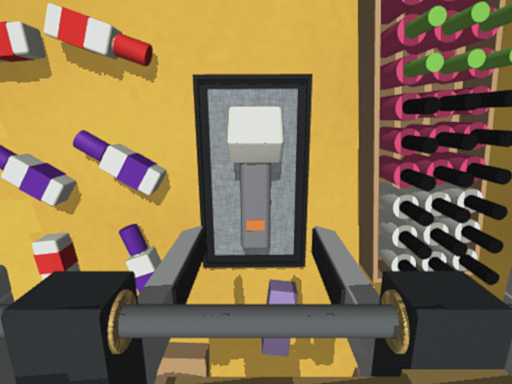

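Scanner is lying flat, central in its dock. Now an overview of the bottles.

```bash
python3 -m crank '[{"tx":0.5,"ty":-3,"tz":-3,"twist":0,"grip":0.6},{"tx":0.5,"ty":-3,"tz":-3,"twist":0,"grip":0.6},{"tx":0.5,"ty":-3,"tz":-3,"twist":0,"grip":0.6},{"tx":0.5,"ty":-3,"tz":-3,"twist":0,"grip":0.6},{"tx":0.5,"ty":-3,"tz":-3,"twist":0,"grip":0.6},{"tx":0.5,"ty":-3,"tz":-3,"twist":0,"grip":0.6},{"tx":0.5,"ty":-3,"tz":0,"twist":0,"grip":0.6},{"tx":0,"ty":0,"tz":0,"twist":0,"grip":0.6},{"tx":0,"ty":0,"tz":0,"twist":0,"grip":0.6}]'
cat > bot.py <<'E'
# bottles from a picture: model-free: colour areas. Returns for each component of white+colour: centre, direction
from fit import *
BQ=[]
for s in(-1,1):
    pass
def bottles(p,name,qs=('red1','purple1')):
    f=p['frame']; hsv=cv2.cvtColor(f,cv2.COLOR_RGB2HSV)
    out=[]
    for qn in qs:
        for r in cams.outline_of(p,qn):
            m=r['region']
            if m.sum()<100 or r['conf']<.2: continue
            ys,xs=np.nonzero(m); 
            P=np.array([ray(p,(x,y),.015)[:2] for x,y in zip(xs,ys)])
            c,(w,h),a=cv2.minAreaRect(P.astype(np.float32)*1000)
            c=np.array(c)/1000
            L,W=max(w,h),min(w,h)
            if not(75<L<130 and 20<W<55): continue
            H=np.median(hsv[ys,xs][hsv[ys,xs][:,1]>110][:,0]); 
            col='red' if H<8 or H>172 else 'purple' if 120<=H<=150 else 'other%d'%H
            if any(np.linalg.norm(c-o[1])<.03 for o in out): continue
            # cap end: principal axis, coloured extreme end narrow
            d=P-P.mean(0); u=np.linalg.svd(d-d.mean(0),full_matrices=False)[2][0]
            t=(P-c)@u; v=(P-c)@np.array([-u[1],u[0]])
            wid=lambda s:np.ptp(v[s])
            sat=hsv[ys,xs,1]
            a=sat[t>L/1000*.28].mean(); b=sat[t<-L/1000*.28].mean()
            if b>a: u=-u
            out.append((col,c,np.arctan2(u[1],u[0]),L,W,r['conf'],a,b,r['centre']))
    for o in out: print(o[0],o[1].round(3),'yaw %.2f (%.0f deg) L%.0f W%.0f conf %.2f sat %.0f/%.0f'%(o[2],np.degrees(o[2]),*o[3:8]),np.round(o[8]))
    return out
E
python3 - <<'E'
from bot import *
p=snap('wrist','w9.png'); print(get_obs()['tool_pos']); bottles(p,'wrist')
p=snap('top','t9.png'); print('top'); bottles(p,'top')
E
```

```text
time: 19.45
tool_pos: [0.5034, 0.017, 0.3743]
ee_rot: [-3.138, 0.0, 1.483]
wrist_force: [0.3, 0.3, -0.1]
width: 0.0563
[0.50356406 0.01693753 0.37426837]
red [ 0.456 -0.133] yaw -1.56 (-89 deg) L108 W34 conf 0.79 sat 192/21 [241. 242.]
red [0.566 0.129] yaw -0.42 (-24 deg) L102 W34 conf 0.75 sat 192/73 [285.  87.]
red [0.445 0.133] yaw 3.14 (180 deg) L102 W33 conf 0.64 sat 192/64 [218.  94.]
purple [ 0.558 -0.001] yaw 2.49 (143 deg) L105 W35 conf 0.91 sat 64/165 [294. 169.]
purple [ 0.448 -0.002] yaw 2.47 (141 deg) L101 W37 conf 0.65 sat 54/170 [232. 176.]
top
red [0.443 0.134] yaw -3.13 (-180 deg) L103 W30 conf 0.85 sat 213/115 [222. 201.]
other58 [0.323 0.459] yaw 2.48 (142 deg) L102 W42 conf 0.58 sat 155/154 [106. 243.]
red [0.565 0.13 ] yaw -0.41 (-24 deg) L102 W33 conf 0.57 sat 57/215 [224. 165.]
other89 [ 0.197 -0.284] yaw -1.11 (-64 deg) L99 W33 conf 0.65 sat 142/151 [361. 294.]
purple [ 0.565 -0.127] yaw 1.80 (103 deg) L104 W36 conf 0.53 sat 75/162 [320. 166.]
```

View pics/w9.png

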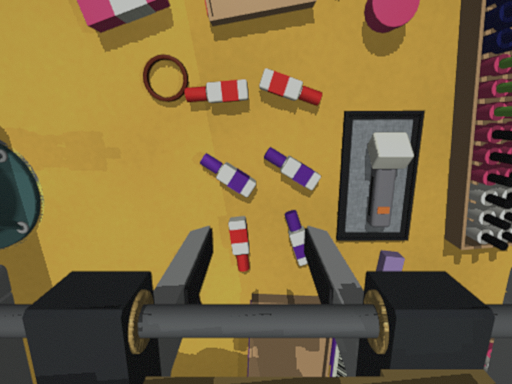

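View pics/t9.png

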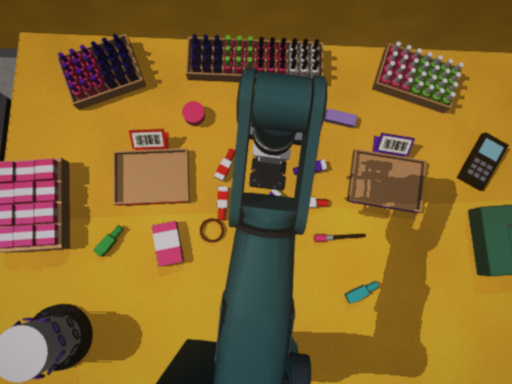

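All six bottles show in the wrist view at the computed places, and the directions agree with the picture. First purple one at (292,168).

```bash
cat > hov.py <<'E'
# python3 hov.py col x y [flip] z : refine the nearest bottle and give the move
import sys
from bot import *
from go import go
def hov(col,x,y,flip,z,cam='wrist',fn=None):
    p=snap(cam,fn)
    b=[o for o in bottles(p,cam,(col+'1',)) if o[0]==col]
    o=min(b,key=lambda o:np.hypot(*(o[1]-[x,y])))
    u=np.array([np.cos(o[2]),np.sin(o[2])]); g=o[1]-.008*u
    print('grip',g.round(3),'yaw',round(o[2],3)); go(g[0],g[1],z,o[2]+np.pi*flip)
if __name__=='__main__':
    a=sys.argv; hov(a[1],float(a[2]),float(a[3]),int(a[4]),float(a[5]),fn=a[6])
E
python3 go.py .565 -.006 .2 2.49
python3 -m crank '[{"tx":0,"ty":0,"tz":0,"twist":-10,"grip":0.6},{"tx":0,"ty":0,"tz":0,"twist":-10,"grip":0.6},{"tx":0,"ty":0,"tz":0,"twist":-10,"grip":0.6},{"tx":0,"ty":0,"tz":0,"twist":-10,"grip":0.6},{"tx":0,"ty":0,"tz":0,"twist":-10,"grip":0.6},{"tx":0,"ty":0,"tz":0,"twist":-8,"grip":0.6}]'
python3 go.py .565 -.006 .18 2.49
```

```text
t 19.75 pos [0.504 0.017 0.376] rpy [-3.14   0.     1.483] w 0.056 j1,j6 [-0.08  0.01]
twist -57.7 deg, then tx -6.28 ty 1.90 tz 17.56 cm
time: 20.5
tool_pos: [0.5033, 0.0171, 0.3763]
ee_rot: [-3.141, -0.0, 2.5]
wrist_force: [0.1, -0.3, 0.9]
width: 0.0563
t 20.5 pos [0.503 0.017 0.376] rpy [-3.141 -0.     2.5  ] w 0.056 j1,j6 [-0.08 -1.01]
twist 0.6 deg, then tx -6.30 ty 1.90 tz 19.63 cm
```

```bash
python3 -m crank '[{"tx":-1.6,"ty":0.5,"tz":4.9,"twist":0,"grip":0.6},{"tx":-1.6,"ty":0.5,"tz":4.9,"twist":0,"grip":0.6},{"tx":-1.6,"ty":0.5,"tz":4.9,"twist":0,"grip":0.6},{"tx":-1.5,"ty":0.4,"tz":4.9,"twist":0,"grip":0.6},{"tx":0,"ty":0,"tz":0,"twist":0,"grip":0.6},{"tx":0,"ty":0,"tz":0,"twist":0,"grip":0.6}]'
python3 hov.py purple .559 0 0 .016 w10.png
```

```text
time: 21.25
tool_pos: [0.5654, -0.0056, 0.1824]
ee_rot: [3.14, 0.002, 2.495]
wrist_force: [0.3, 0.1, 0.5]
width: 0.0564
purple [ 0.562 -0.129] yaw 1.81 (104 deg) L112 W29 conf 0.96 sat 99/164 [168. 245.]
purple [0.559 0.   ] yaw 2.50 (144 deg) L104 W31 conf 0.80 sat 70/172 [260. 178.]
purple [ 0.448 -0.   ] yaw 2.47 (141 deg) L102 W37 conf 0.76 sat 63/169 [193.  97.]
grip [ 0.566 -0.005] yaw 2.505
t 21.35 pos [ 0.566 -0.006  0.184] rpy [3.139 0.005 2.495] w 0.056 j1,j6 [-0.11 -1.03]
twist -0.5 deg, then tx 0.08 ty 0.07 tz 16.80 cm
```

View pics/w10.png

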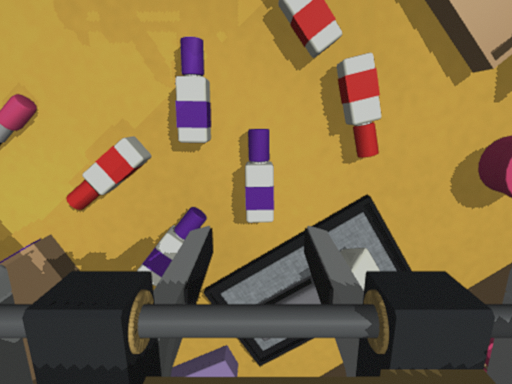

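The bottle is upright in the picture at (259,176), squarely between the fingers. Descend and grip.

```bash
python3 -m crank '[{"tx":0.1,"ty":0,"tz":5,"twist":-0.5,"grip":0.6},{"tx":0,"ty":0,"tz":5,"twist":0,"grip":0.6},{"tx":0,"ty":0,"tz":4,"twist":0,"grip":0.6},{"tx":0,"ty":0,"tz":2,"twist":0,"grip":0.6},{"tx":0,"ty":0,"tz":0.7,"twist":0,"grip":0.6},{"tx":0,"ty":0,"tz":0,"twist":0,"grip":0.1},{"tx":0,"ty":0,"tz":0,"twist":0,"grip":0.1},{"tx":0,"ty":0,"tz":0,"twist":0,"grip":0.1},{"tx":0,"ty":0,"tz":-4,"twist":0,"grip":0.1},{"tx":0,"ty":0,"tz":-5,"twist":0,"grip":0.1},{"tx":0,"ty":0,"tz":-5,"twist":0,"grip":0.1},{"tx":0,"ty":0,"tz":0,"twist":0,"grip":0.1}]'
python3 -c "
from fit import *
for n,P in(('red',(.5195,.3465,.0666)),('purple',(.5321,-.365,-.119))):
  for y in(-.06,0,.06): print(n,y,loc(P,[[-.008,y,0]])[0].round(3))"
```

```text
time: 22.85
tool_pos: [0.5672, -0.0053, 0.1597]
ee_rot: [3.136, 0.01, 2.504]
wrist_force: [0.0, -0.6, -0.9]
width: 0.0299
red -0.06 [0.516 0.286 0.   ]
red 0 [0.512 0.346 0.   ]
red 0.06 [0.508 0.406 0.   ]
purple -0.06 [ 0.517 -0.424  0.   ]
purple 0 [ 0.524 -0.364  0.   ]
purple 0.06 [ 0.531 -0.304  0.   ]
```

```bash
python3 -m crank '[{"tx":0,"ty":0,"tz":0,"twist":10,"grip":0.1},{"tx":0,"ty":0,"tz":0,"twist":10,"grip":0.1},{"tx":0,"ty":0,"tz":0,"twist":10,"grip":0.1},{"tx":0,"ty":0,"tz":0,"twist":10,"grip":0.1},{"tx":0,"ty":0,"tz":0,"twist":10,"grip":0.1},{"tx":0,"ty":0,"tz":0,"twist":10,"grip":0.1},{"tx":0,"ty":0,"tz":0,"twist":10,"grip":0.1},{"tx":0,"ty":0,"tz":0,"twist":10,"grip":0.1},{"tx":0,"ty":0,"tz":0,"twist":10,"grip":0.1},{"tx":0,"ty":0,"tz":0,"twist":10,"grip":0.1},{"tx":0,"ty":0,"tz":0,"twist":10,"grip":0.1},{"tx":0,"ty":0,"tz":0,"twist":10,"grip":0.1}]'
python3 -m crank '[{"tx":0,"ty":0,"tz":0,"twist":10,"grip":0.1},{"tx":0,"ty":0,"tz":0,"twist":10,"grip":0.1},{"tx":0,"ty":0,"tz":0,"twist":10,"grip":0.1},{"tx":0,"ty":0,"tz":0,"twist":0,"grip":0.1}]'
python3 go.py .517 -.424 .1 -.119
```

```text
time: 24.35
tool_pos: [0.563, -0.0049, 0.1513]
ee_rot: [-3.14, 0.003, 0.404]
wrist_force: [1.0, -0.9, -1.6]
width: 0.0299
time: 24.85
tool_pos: [0.5631, -0.0049, 0.1517]
ee_rot: [3.142, 0.003, -0.112]
wrist_force: [0.5, 0.8, -0.3]
width: 0.0298
t 24.85 pos [ 0.563 -0.005  0.152] rpy [ 3.142e+00  3.000e-03 -1.120e-01] w 0.03 j1,j6 [-0.11  1.57]
twist 0.4 deg, then tx 0.40 ty 42.16 tz 5.17 cm
```

```bash
python3 -m crank '[{"tx":0,"ty":5.2,"tz":0,"twist":0.4,"grip":0.1},{"tx":0,"ty":5.2,"tz":0,"twist":0,"grip":0.1},{"tx":0,"ty":5.2,"tz":0,"twist":0,"grip":0.1},{"tx":0,"ty":5.2,"tz":0,"twist":0,"grip":0.1},{"tx":0,"ty":5.2,"tz":0,"twist":0,"grip":0.1},{"tx":0,"ty":5.2,"tz":0,"twist":0,"grip":0.1},{"tx":0.2,"ty":5.2,"tz":0,"twist":0,"grip":0.1},{"tx":0.2,"ty":5.2,"tz":0,"twist":0,"grip":0.1},{"tx":0,"ty":0,"tz":0,"twist":0,"grip":0.1},{"tx":0,"ty":0,"tz":0,"twist":0,"grip":0.1}]'
python3 go.py .517 -.424 .022 -.119; python3 -c "
from h import *
snap('wrist','w11.png')"
```

```text
time: 26.1
tool_pos: [0.5177, -0.4179, 0.1523]
ee_rot: [-3.14, 0.001, -0.12]
wrist_force: [-0.1, -0.2, -0.9]
width: 0.0297
t 26.1 pos [ 0.518 -0.418  0.152] rpy [-3.14e+00  1.00e-03 -1.20e-01] w 0.03 j1,j6 [-0.76  0.93]
twist -0.0 deg, then tx -0.00 ty 0.61 tz 13.03 cm
```

View pics/w11.png

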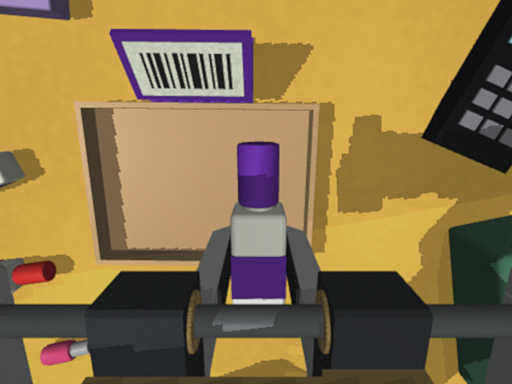

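```bash
python3 -m crank '[{"tx":0,"ty":0.5,"tz":4,"twist":0,"grip":0.1},{"tx":0,"ty":0,"tz":4,"twist":0,"grip":0.1},{"tx":0,"ty":0,"tz":3,"twist":0,"grip":0.1},{"tx":0,"ty":0,"tz":1.5,"twist":0,"grip":0.1},{"tx":0,"ty":0,"tz":0.5,"twist":0,"grip":0.1},{"tx":0,"ty":0,"tz":0,"twist":0,"grip":0.1},{"tx":0,"ty":0,"tz":0,"twist":0,"grip":0.5},{"tx":0,"ty":0,"tz":0,"twist":0,"grip":0.5},{"tx":0,"ty":0,"tz":0,"twist":0,"grip":0.5},{"tx":0,"ty":0,"tz":-4,"twist":0,"grip":0.5},{"tx":0,"ty":0,"tz":-5,"twist":0,"grip":0.5},{"tx":0,"ty":0,"tz":-5,"twist":0,"grip":0.5}]'
python3 -m crank '[{"tx":0,"ty":-5,"tz":-2,"twist":0,"grip":0.6},{"tx":0,"ty":-5,"tz":-2,"twist":0,"grip":0.6},{"tx":0,"ty":-5,"tz":0,"twist":0,"grip":0.6},{"tx":0,"ty":-5,"tz":0,"twist":0,"grip":0.6},{"tx":0,"ty":0,"tz":0,"twist":0,"grip":0.6},{"tx":0,"ty":0,"tz":0,"twist":0,"grip":0.6}]'
python3 -c "
from h import *
print(get_obs()['tool_pos'])
snap('wrist','w12.png')"
```

```text
time: 27.65
tool_pos: [0.5172, -0.4234, 0.165]
ee_rot: [-3.142, 0.0, -0.121]
wrist_force: [0.4, -0.3, 0.4]
width: 0.0467
time: 28.4
tool_pos: [0.5416, -0.2253, 0.2037]
ee_rot: [3.141, -0.0, -0.121]
wrist_force: [-1.0, 0.3, -0.0]
width: 0.0564
[ 0.54161649 -0.22534317  0.20374966]
```

View pics/w12.png

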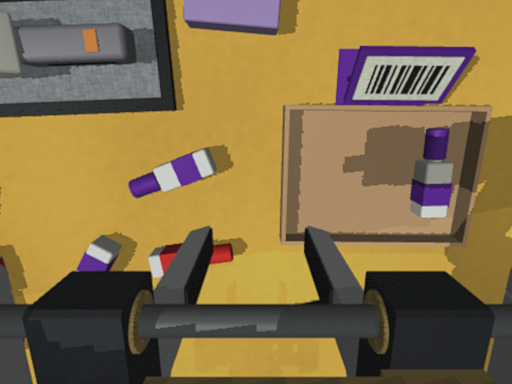

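Placed well at (432,175). Next the purple bottle at (175,172).

```bash
python3 -m crank '[{"tx":0,"ty":0,"tz":0,"twist":-10,"grip":0.6},{"tx":0,"ty":0,"tz":0,"twist":-10,"grip":0.6},{"tx":0,"ty":0,"tz":0,"twist":-10,"grip":0.6},{"tx":0,"ty":0,"tz":0,"twist":-10,"grip":0.6},{"tx":0,"ty":0,"tz":0,"twist":-10,"grip":0.6},{"tx":0,"ty":0,"tz":0,"twist":-10,"grip":0.6},{"tx":0,"ty":0,"tz":0,"twist":-10,"grip":0.6},{"tx":0,"ty":0,"tz":0,"twist":-10,"grip":0.6},{"tx":0,"ty":0,"tz":0,"twist":-10,"grip":0.6},{"tx":0,"ty":0,"tz":0,"twist":-10,"grip":0.6},{"tx":0,"ty":0,"tz":0,"twist":-10,"grip":0.6},{"tx":0,"ty":0,"tz":0,"twist":0,"grip":0.6}]'
python3 hov.py purple .564 -.127 0 .18 w13.png
```

```text
time: 29.95
tool_pos: [0.5413, -0.2265, 0.2032]
ee_rot: [-3.141, 0.0, 1.794]
wrist_force: [-0.0, 0.2, 2.4]
width: 0.0563
purple [ 0.564 -0.127] yaw 1.81 (104 deg) L101 W34 conf 0.91 sat 64/171 [294. 104.]
grip [ 0.566 -0.134] yaw 1.808
t 30.05 pos [ 0.541 -0.226  0.203] rpy [-3.141 -0.     1.794] w 0.057 j1,j6 [-0.49 -0.72]
twist -0.8 deg, then tx 8.33 ty 4.53 tz 2.32 cm
```

```bash
python3 -m crank '[{"tx":4.2,"ty":2.3,"tz":1,"twist":-0.8,"grip":0.6},{"tx":4.1,"ty":2.2,"tz":1,"twist":0,"grip":0.6},{"tx":0,"ty":0,"tz":0,"twist":0,"grip":0.6},{"tx":0,"ty":0,"tz":0,"twist":0,"grip":0.6}]'
python3 hov.py purple .564 -.127 0 .016 w13.png
```

```text
time: 30.55
tool_pos: [0.5661, -0.1343, 0.1836]
ee_rot: [-3.141, 0.001, 1.812]
wrist_force: [1.1, -0.5, -0.3]
width: 0.0563
purple [ 0.454 -0.005] yaw 2.50 (143 deg) L90 W31 conf 0.82 sat 15/130 [180.  36.]
purple [ 0.564 -0.129] yaw 1.81 (104 deg) L106 W34 conf 0.60 sat 69/172 [256. 184.]
grip [ 0.566 -0.137] yaw 1.811
t 30.65 pos [ 0.566 -0.135  0.184] rpy [3.141e+00 1.000e-03 1.811e+00] w 0.056 j1,j6 [-0.33 -0.57]
twist -0.0 deg, then tx -0.21 ty -0.10 tz 16.79 cm
```

```bash
python3 -m crank '[{"tx":0,"ty":0,"tz":5,"twist":0,"grip":0.6},{"tx":0,"ty":0,"tz":5,"twist":0,"grip":0.6},{"tx":0,"ty":0,"tz":4,"twist":0,"grip":0.6},{"tx":0,"ty":0,"tz":2,"twist":0,"grip":0.6},{"tx":0,"ty":0,"tz":0.7,"twist":0,"grip":0.6},{"tx":0,"ty":0,"tz":0,"twist":0,"grip":0.1},{"tx":0,"ty":0,"tz":0,"twist":0,"grip":0.1},{"tx":0,"ty":0,"tz":0,"twist":0,"grip":0.1},{"tx":0,"ty":0,"tz":-4,"twist":0,"grip":0.1},{"tx":0,"ty":0,"tz":-5,"twist":0,"grip":0.1},{"tx":0,"ty":0,"tz":-5,"twist":0,"grip":0.1},{"tx":0,"ty":0,"tz":0,"twist":0,"grip":0.1}]'
python3 -m crank '[{"tx":0,"ty":0,"tz":0,"twist":10,"grip":0.1},{"tx":0,"ty":0,"tz":0,"twist":10,"grip":0.1},{"tx":0,"ty":0,"tz":0,"twist":10,"grip":0.1},{"tx":0,"ty":0,"tz":0,"twist":10,"grip":0.1},{"tx":0,"ty":0,"tz":0,"twist":10,"grip":0.1},{"tx":0,"ty":0,"tz":0,"twist":10,"grip":0.1},{"tx":0,"ty":0,"tz":0,"twist":10,"grip":0.1},{"tx":0,"ty":0,"tz":0,"twist":10,"grip":0.1},{"tx":0,"ty":0,"tz":0,"twist":10,"grip":0.1},{"tx":0,"ty":0,"tz":0,"twist":10,"grip":0.1},{"tx":0,"ty":0,"tz":0,"twist":10,"grip":0.1},{"tx":0,"ty":0,"tz":0,"twist":0,"grip":0.1}]'
python3 go.py .524 -.364 .022 -.119
```

```text
time: 32.15
tool_pos: [0.5692, -0.1346, 0.1632]
ee_rot: [3.131, 0.007, 1.813]
wrist_force: [0.6, 0.5, -0.2]
width: 0.0299
time: 33.65
tool_pos: [0.5654, -0.1334, 0.155]
ee_rot: [-3.141, 0.002, -0.105]
wrist_force: [-0.3, -0.3, -0.6]
width: 0.0298
t 33.65 pos [ 0.565 -0.133  0.155] rpy [-3.141e+00  2.000e-03 -1.050e-01] w 0.03 j1,j6 [-0.33  1.35]
twist 0.8 deg, then tx -1.37 ty 23.39 tz 13.30 cm
```

```bash
python3 -m crank '[{"tx":-0.3,"ty":4.7,"tz":0,"twist":0.8,"grip":0.1},{"tx":-0.3,"ty":4.7,"tz":0,"twist":0,"grip":0.1},{"tx":-0.3,"ty":4.7,"tz":0,"twist":0,"grip":0.1},{"tx":-0.3,"ty":4.7,"tz":0,"twist":0,"grip":0.1},{"tx":-0.2,"ty":4.6,"tz":0,"twist":0,"grip":0.1},{"tx":0,"ty":0,"tz":0,"twist":0,"grip":0.1},{"tx":0,"ty":0,"tz":0,"twist":0,"grip":0.1}]'
python3 go.py .524 -.364 .022 -.119; python3 -c "
from h import *
snap('wrist','w14.png')"
```

```text
time: 34.52
tool_pos: [0.5243, -0.3638, 0.1557]
ee_rot: [-3.14, 0.001, -0.12]
wrist_force: [-0.1, 0.5, 0.0]
width: 0.03
t 34.52 pos [ 0.524 -0.364  0.156] rpy [-3.14e+00  1.00e-03 -1.20e-01] w 0.03 j1,j6 [-0.7   0.99]
twist -0.0 deg, then tx -0.03 ty 0.02 tz 13.37 cm
```

View pics/w14.png

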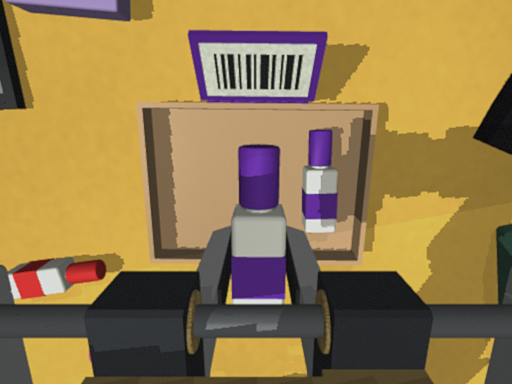

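```bash
python3 -m crank '[{"tx":0,"ty":0,"tz":4,"twist":0,"grip":0.1},{"tx":0,"ty":0,"tz":4,"twist":0,"grip":0.1},{"tx":0,"ty":0,"tz":3,"twist":0,"grip":0.1},{"tx":0,"ty":0,"tz":1.8,"twist":0,"grip":0.1},{"tx":0,"ty":0,"tz":0.5,"twist":0,"grip":0.1},{"tx":0,"ty":0,"tz":0,"twist":0,"grip":0.1},{"tx":0,"ty":0,"tz":0,"twist":0,"grip":0.5},{"tx":0,"ty":0,"tz":0,"twist":0,"grip":0.5},{"tx":0,"ty":0,"tz":0,"twist":0,"grip":0.5},{"tx":0,"ty":0,"tz":-4,"twist":0,"grip":0.5},{"tx":0,"ty":0,"tz":-5,"twist":0,"grip":0.5},{"tx":0,"ty":0,"tz":-5,"twist":0,"grip":0.5}]'
python3 -m crank '[{"tx":-1,"ty":-5,"tz":-2,"twist":-10,"grip":0.6},{"tx":-1,"ty":-5,"tz":-2,"twist":-10,"grip":0.6},{"tx":0,"ty":-5,"tz":0,"twist":-10,"grip":0.6},{"tx":0,"ty":-5,"tz":0,"twist":-10,"grip":0.6},{"tx":0,"ty":0,"tz":0,"twist":0,"grip":0.6},{"tx":0,"ty":0,"tz":0,"twist":0,"grip":0.6}]'
python3 -c "
from h import *
print(get_obs()['tool_pos'])
snap('wrist','w15.png')"; python3 hov.py purple .449 -.002 0 .18 w15b.png
```

```text
time: 36.08
tool_pos: [0.5243, -0.3644, 0.1649]
ee_rot: [-3.142, 0.0, -0.121]
wrist_force: [0.2, 0.0, 0.2]
width: 0.0468
time: 36.83
tool_pos: [0.4774, -0.1699, 0.2039]
ee_rot: [3.14, -0.0, 0.576]
wrist_force: [-0.1, 0.6, -0.6]
width: 0.0569
[ 0.47736934 -0.16991814  0.2039184 ]
purple [0.447 0.001] yaw 2.48 (142 deg) L109 W35 conf 0.63 sat 167/19 [117. 120.]
other20 [ 0.723 -0.229] yaw -1.40 (-80 deg) L90 W50 conf 0.31 sat 71/69 [439.  22.]
grip [ 0.454 -0.004] yaw 2.475
t 36.98 pos [ 0.477 -0.171  0.203] rpy [3.141 0.    0.575] w 0.056 j1,j6 [-0.45  0.54]
twist -108.9 deg, then tx 12.14 ty 11.61 tz 2.34 cm
```

View pics/w15.png

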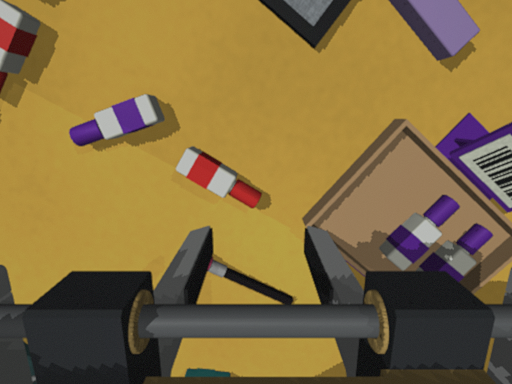

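Two purple bottles are side by side in the tray. Third purple is at (115,120).

```bash
python3 -m crank '[{"tx":0,"ty":0,"tz":0,"twist":-10,"grip":0.6},{"tx":0,"ty":0,"tz":0,"twist":-10,"grip":0.6},{"tx":0,"ty":0,"tz":0,"twist":-10,"grip":0.6},{"tx":0,"ty":0,"tz":0,"twist":-10,"grip":0.6},{"tx":0,"ty":0,"tz":0,"twist":-10,"grip":0.6},{"tx":0,"ty":0,"tz":0,"twist":-10,"grip":0.6},{"tx":0,"ty":0,"tz":0,"twist":-10,"grip":0.6},{"tx":0,"ty":0,"tz":0,"twist":-10,"grip":0.6},{"tx":0,"ty":0,"tz":0,"twist":-10,"grip":0.6},{"tx":0,"ty":0,"tz":0,"twist":-10,"grip":0.6},{"tx":0,"ty":0,"tz":0,"twist":-9,"grip":0.6}]'
python3 -m crank '[{"tx":4.1,"ty":3.9,"tz":0.8,"twist":0,"grip":0.6},{"tx":4.0,"ty":3.9,"tz":0.8,"twist":0,"grip":0.6},{"tx":4,"ty":3.8,"tz":0.8,"twist":0,"grip":0.6},{"tx":0,"ty":0,"tz":0,"twist":0,"grip":0.6},{"tx":0,"ty":0,"tz":0,"twist":0,"grip":0.6}]'
python3 hov.py purple .449 -.002 0 .016 w16.png
```

```text
time: 38.35
tool_pos: [0.4774, -0.1706, 0.2031]
ee_rot: [-3.141, -0.0, 2.483]
wrist_force: [-0.1, -0.8, -0.9]
width: 0.0561
time: 38.98
tool_pos: [0.4536, -0.0045, 0.1795]
ee_rot: [-3.141, 0.001, 2.479]
wrist_force: [0.2, -0.5, 0.3]
width: 0.0563
purple [ 0.451 -0.002] yaw 2.47 (142 deg) L105 W32 conf 0.93 sat 68/172 [255. 183.]
grip [ 0.457 -0.007] yaw 2.47
t 39.08 pos [ 0.454 -0.005  0.18 ] rpy [-3.141e+00  1.000e-03  2.477e+00] w 0.057 j1,j6 [-0.14 -1.04]
twist 0.4 deg, then tx -0.37 ty 0.06 tz 16.37 cm
```

```bash
python3 -m crank '[{"tx":-0.2,"ty":0,"tz":5,"twist":0.4,"grip":0.6},{"tx":0,"ty":0,"tz":5,"twist":0,"grip":0.6},{"tx":0,"ty":0,"tz":4,"twist":0,"grip":0.6},{"tx":0,"ty":0,"tz":1.7,"twist":0,"grip":0.6},{"tx":0,"ty":0,"tz":0.6,"twist":0,"grip":0.6},{"tx":0,"ty":0,"tz":0,"twist":0,"grip":0.1},{"tx":0,"ty":0,"tz":0,"twist":0,"grip":0.1},{"tx":0,"ty":0,"tz":0,"twist":0,"grip":0.1},{"tx":0,"ty":0,"tz":-4,"twist":0,"grip":0.1},{"tx":0,"ty":0,"tz":-5,"twist":0,"grip":0.1},{"tx":0,"ty":0,"tz":-5,"twist":0,"grip":0.1},{"tx":0,"ty":0,"tz":0,"twist":10,"grip":0.1}]'
python3 -m crank '[{"tx":0,"ty":0,"tz":0,"twist":10,"grip":0.1},{"tx":0,"ty":0,"tz":0,"twist":10,"grip":0.1},{"tx":0,"ty":0,"tz":0,"twist":10,"grip":0.1},{"tx":0,"ty":0,"tz":0,"twist":10,"grip":0.1},{"tx":0,"ty":0,"tz":0,"twist":10,"grip":0.1},{"tx":0,"ty":0,"tz":0,"twist":10,"grip":0.1},{"tx":0,"ty":0,"tz":0,"twist":10,"grip":0.1},{"tx":0,"ty":0,"tz":0,"twist":10,"grip":0.1},{"tx":0,"ty":0,"tz":0,"twist":10,"grip":0.1},{"tx":0,"ty":0,"tz":0,"twist":10,"grip":0.1},{"tx":0,"ty":0,"tz":0,"twist":10,"grip":0.1},{"tx":0,"ty":0,"tz":0,"twist":10,"grip":0.1}]'
python3 -m crank '[{"tx":0,"ty":0,"tz":0,"twist":10,"grip":0.1},{"tx":0,"ty":0,"tz":0,"twist":8,"grip":0.1},{"tx":0,"ty":0,"tz":0,"twist":0,"grip":0.1}]'
python3 go.py .531 -.304 .022 -.119
```

```text
time: 40.58
tool_pos: [0.4577, -0.0051, 0.1625]
ee_rot: [3.134, 0.009, 2.293]
wrist_force: [0.3, 0.6, -0.5]
width: 0.0297
time: 42.08
tool_pos: [0.4546, -0.0047, 0.1569]
ee_rot: [3.141, -0.001, 0.198]
wrist_force: [-0.3, -0.0, -1.3]
width: 0.0297
time: 42.45
tool_pos: [0.4546, -0.0048, 0.1568]
ee_rot: [3.141, -0.001, -0.109]
wrist_force: [-0.3, -0.1, -0.7]
width: 0.0296
t 42.45 pos [ 0.455 -0.005  0.157] rpy [ 3.141e+00 -1.000e-03 -1.090e-01] w 0.03 j1,j6 [-0.14  1.54]
twist 0.6 deg, then tx 11.14 ty 28.81 tz 13.48 cm
```

```bash
python3 -m crank '[{"tx":1.9,"ty":4.8,"tz":0,"twist":0.6,"grip":0.1},{"tx":1.9,"ty":4.8,"tz":0,"twist":0,"grip":0.1},{"tx":1.9,"ty":4.8,"tz":0,"twist":0,"grip":0.1},{"tx":1.8,"ty":4.8,"tz":0,"twist":0,"grip":0.1},{"tx":1.8,"ty":4.8,"tz":0,"twist":0,"grip":0.1},{"tx":1.8,"ty":4.8,"tz":0,"twist":0,"grip":0.1},{"tx":0,"ty":0,"tz":0,"twist":0,"grip":0.1},{"tx":0,"ty":0,"tz":0,"twist":0,"grip":0.1}]'
python3 go.py .531 -.304 .022 -.119; python3 -c "
from h import *
snap('wrist','w17.png')"
```

```text
time: 43.45
tool_pos: [0.5303, -0.3034, 0.1562]
ee_rot: [-3.141, 0.001, -0.12]
wrist_force: [-0.6, -0.0, -0.5]
width: 0.0299
t 43.45 pos [ 0.53  -0.303  0.156] rpy [-3.141e+00  1.000e-03 -1.200e-01] w 0.03 j1,j6 [-0.61  1.08]
twist -0.0 deg, then tx 0.07 ty 0.05 tz 13.42 cm
```

View pics/w17.png

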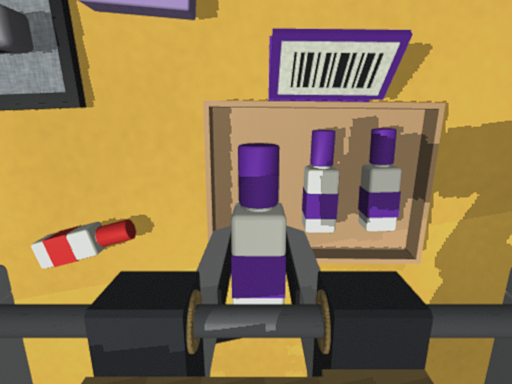

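```bash
python3 -m crank '[{"tx":0,"ty":0,"tz":4,"twist":0,"grip":0.1},{"tx":0,"ty":0,"tz":4,"twist":0,"grip":0.1},{"tx":0,"ty":0,"tz":3,"twist":0,"grip":0.1},{"tx":0,"ty":0,"tz":1.9,"twist":0,"grip":0.1},{"tx":0,"ty":0,"tz":0.5,"twist":0,"grip":0.1},{"tx":0,"ty":0,"tz":0,"twist":0,"grip":0.1},{"tx":0,"ty":0,"tz":0,"twist":0,"grip":0.47},{"tx":0,"ty":0,"tz":0,"twist":0,"grip":0.47},{"tx":0,"ty":0,"tz":0,"twist":0,"grip":0.47},{"tx":0,"ty":0,"tz":-4,"twist":0,"grip":0.47},{"tx":0,"ty":0,"tz":-5,"twist":0,"grip":0.47},{"tx":0,"ty":0,"tz":-5,"twist":0,"grip":0.47}]'
python3 -m crank '[{"tx":-2,"ty":-3,"tz":-2,"twist":-10,"grip":0.6},{"tx":-2,"ty":-3,"tz":-2,"twist":-10,"grip":0.6},{"tx":0,"ty":-3,"tz":0,"twist":-10,"grip":0.6},{"tx":0,"ty":-3,"tz":0,"twist":-10,"grip":0.6},{"tx":0,"ty":0,"tz":0,"twist":0,"grip":0.6},{"tx":0,"ty":0,"tz":0,"twist":0,"grip":0.6}]'
python3 -c "
from h import *
print(get_obs()['tool_pos'])
snap('wrist','w18.png')"; python3 hov.py red .456 -.13 1 .18 w18b.png
```

```text
time: 45.0
tool_pos: [0.5303, -0.304, 0.1638]
ee_rot: [-3.142, 0.0, -0.121]
wrist_force: [0.1, -0.1, -0.7]
width: 0.0443
time: 45.75
tool_pos: [0.4744, -0.1867, 0.2026]
ee_rot: [3.141, -0.0, 0.575]
wrist_force: [0.2, -0.0, 0.7]
width: 0.0561
[ 0.47443008 -0.18673388  0.20262896]
red [ 0.497 -0.114] yaw -1.41 (-81 deg) L105 W34 conf 0.56 sat 192/75 [212. 127.]
grip [ 0.496 -0.107] yaw -1.413
t 45.9 pos [ 0.474 -0.187  0.202] rpy [-3.142  0.     0.575] w 0.056 j1,j6 [-0.49  0.51]
twist -66.1 deg, then tx 7.60 ty 3.38 tz 2.22 cm
```

View pics/w18.png

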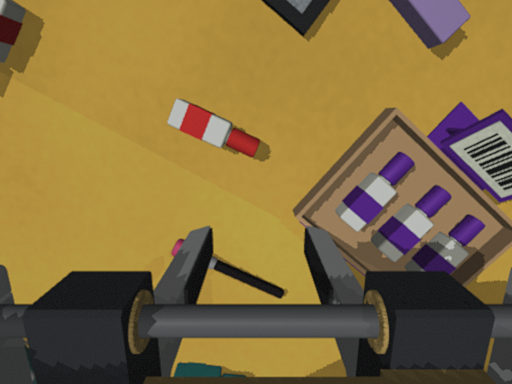

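The knock has happened: the red bottle now lies at (215,130), i.e. (0.497,−0.114). The three purple ones lie side by side. Go to the red one.

```bash
python3 -m crank '[{"tx":0,"ty":0,"tz":0,"twist":-10,"grip":0.6},{"tx":0,"ty":0,"tz":0,"twist":-10,"grip":0.6},{"tx":0,"ty":0,"tz":0,"twist":-10,"grip":0.6},{"tx":0,"ty":0,"tz":0,"twist":-10,"grip":0.6},{"tx":0,"ty":0,"tz":0,"twist":-10,"grip":0.6},{"tx":0,"ty":0,"tz":0,"twist":-10,"grip":0.6},{"tx":0,"ty":0,"tz":0,"twist":-6,"grip":0.6},{"tx":3.8,"ty":1.7,"tz":1,"twist":0,"grip":0.6},{"tx":3.8,"ty":1.7,"tz":1,"twist":0,"grip":0.6},{"tx":0,"ty":0,"tz":0,"twist":0,"grip":0.6},{"tx":0,"ty":0,"tz":0,"twist":0,"grip":0.6}]'
python3 hov.py red .497 -.114 1 .016 w19.png
```

```text
time: 47.28
tool_pos: [0.496, -0.1065, 0.1824]
ee_rot: [-3.141, 0.001, 1.728]
wrist_force: [-0.8, -0.1, -0.6]
width: 0.0564
red [ 0.5   -0.117] yaw -1.43 (-82 deg) L105 W31 conf 0.64 sat 194/54 [261. 187.]
grip [ 0.499 -0.109] yaw -1.427
t 47.38 pos [ 0.496 -0.107  0.183] rpy [3.141e+00 1.000e-03 1.727e+00] w 0.056 j1,j6 [-0.32 -0.48]
twist 0.7 deg, then tx -0.23 ty 0.23 tz 16.68 cm
```

View pics/w19.png

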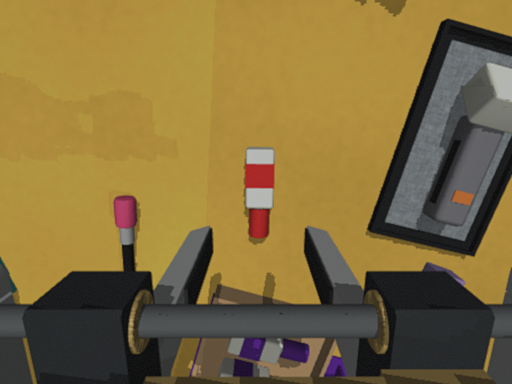

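```bash
python3 -m crank '[{"tx":-0.1,"ty":0.1,"tz":5,"twist":0.5,"grip":0.6},{"tx":0,"ty":0,"tz":5,"twist":0,"grip":0.6},{"tx":0,"ty":0,"tz":4,"twist":0,"grip":0.6},{"tx":0,"ty":0,"tz":2,"twist":0,"grip":0.6},{"tx":0,"ty":0,"tz":0.6,"twist":0,"grip":0.6},{"tx":0,"ty":0,"tz":0,"twist":0,"grip":0.1},{"tx":0,"ty":0,"tz":0,"twist":0,"grip":0.1},{"tx":0,"ty":0,"tz":0,"twist":0,"grip":0.1},{"tx":0,"ty":0,"tz":-4,"twist":0,"grip":0.1},{"tx":0,"ty":0,"tz":-5,"twist":0,"grip":0.1},{"tx":0,"ty":0,"tz":-5,"twist":0,"grip":0.1},{"tx":0,"ty":0,"tz":0,"twist":0,"grip":0.1}]'
python3 -m crank '[{"tx":0,"ty":0,"tz":0,"twist":-10,"grip":0.1},{"tx":0,"ty":0,"tz":0,"twist":-10,"grip":0.1},{"tx":0,"ty":0,"tz":0,"twist":-10,"grip":0.1},{"tx":0,"ty":0,"tz":0,"twist":-10,"grip":0.1},{"tx":0,"ty":0,"tz":0,"twist":-10,"grip":0.1},{"tx":0,"ty":0,"tz":0,"twist":-10,"grip":0.1},{"tx":0,"ty":0,"tz":0,"twist":-10,"grip":0.1},{"tx":0,"ty":0,"tz":0,"twist":-10,"grip":0.1},{"tx":0,"ty":0,"tz":0,"twist":-5,"grip":0.1},{"tx":0,"ty":0,"tz":0,"twist":0,"grip":0.1}]'
python3 go.py .508 .406 .022 3.208
```

```text
time: 48.88
tool_pos: [0.5, -0.1074, 0.1626]
ee_rot: [3.131, 0.005, 1.72]
wrist_force: [0.3, -0.3, -0.8]
width: 0.0302
time: 50.12
tool_pos: [0.4962, -0.1062, 0.155]
ee_rot: [3.141, -0.002, -3.08]
wrist_force: [-0.0, -0.8, -0.6]
width: 0.0299
t 50.12 pos [ 0.496 -0.106  0.155] rpy [ 3.141e+00 -2.000e-03 -3.080e+00] w 0.03 j1,j6 [-0.32 -1.95]
twist -0.3 deg, then tx -4.58 ty 51.03 tz 13.30 cm
```

```bash
python3 -m crank '[{"tx":-0.5,"ty":5.1,"tz":0,"twist":0,"grip":0.1},{"tx":-0.5,"ty":5.1,"tz":0,"twist":0,"grip":0.1},{"tx":-0.5,"ty":5.1,"tz":0,"twist":0,"grip":0.1},{"tx":-0.5,"ty":5.1,"tz":0,"twist":0,"grip":0.1},{"tx":-0.5,"ty":5.1,"tz":0,"twist":0,"grip":0.1},{"tx":-0.5,"ty":5.1,"tz":0,"twist":0,"grip":0.1},{"tx":-0.4,"ty":5.1,"tz":0,"twist":0,"grip":0.1},{"tx":-0.4,"ty":5.1,"tz":0,"twist":0,"grip":0.1},{"tx":-0.4,"ty":5.1,"tz":0,"twist":0,"grip":0.1},{"tx":-0.4,"ty":5.1,"tz":0,"twist":0,"grip":0.1},{"tx":0,"ty":0,"tz":0,"twist":0,"grip":0.1},{"tx":0,"ty":0,"tz":0,"twist":0,"grip":0.1}]'
python3 go.py .508 .406 .022 3.208; python3 -c "
from h import *
snap('wrist','w20.png')"
```

```text
time: 51.62
tool_pos: [0.5108, 0.4047, 0.1554]
ee_rot: [-3.14, -0.001, -3.08]
wrist_force: [-0.0, 0.4, -0.5]
width: 0.0299
t 51.62 pos [0.511 0.405 0.155] rpy [-3.14e+00 -1.00e-03 -3.08e+00] w 0.03 j1,j6 [ 0.58 -1.05]
twist -0.3 deg, then tx 0.27 ty 0.14 tz 13.34 cm
```

View pics/w20.png

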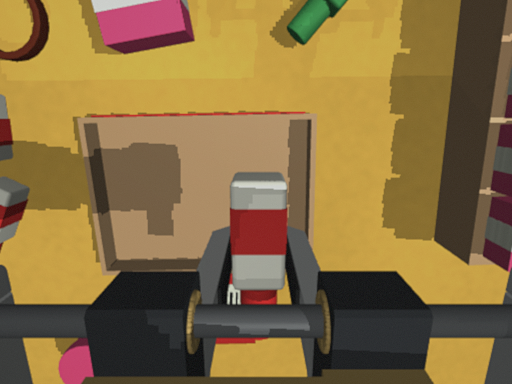

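```bash
python3 -c "
from fit import *
p=snap('wrist'); print(pp(p,(.5195,.3465,.0666),TR).round(0).tolist())"
```

```text
[[309.0, 272.0], [99.0, 274.0], [75.0, 116.0], [315.0, 114.0], [200.0, 309.0]]
```

```bash
python3 -m crank '[{"tx":0.3,"ty":0,"tz":4,"twist":0,"grip":0.1},{"tx":0,"ty":0,"tz":4,"twist":0,"grip":0.1},{"tx":0,"ty":0,"tz":3,"twist":0,"grip":0.1},{"tx":0,"ty":0,"tz":1.8,"twist":0,"grip":0.1},{"tx":0,"ty":0,"tz":0.5,"twist":0,"grip":0.1},{"tx":0,"ty":0,"tz":0,"twist":0,"grip":0.1},{"tx":0,"ty":0,"tz":0,"twist":0,"grip":0.47},{"tx":0,"ty":0,"tz":0,"twist":0,"grip":0.47},{"tx":0,"ty":0,"tz":0,"twist":0,"grip":0.47},{"tx":0,"ty":0,"tz":-4,"twist":0,"grip":0.47},{"tx":0,"ty":0,"tz":-5,"twist":0,"grip":0.47},{"tx":0,"ty":0,"tz":-5,"twist":0,"grip":0.47}]'
python3 -m crank '[{"tx":0,"ty":-5,"tz":-2,"twist":0,"grip":0.6},{"tx":0,"ty":-5,"tz":-2,"twist":0,"grip":0.6},{"tx":0,"ty":-5,"tz":0,"twist":0,"grip":0.6},{"tx":0,"ty":-4,"tz":0,"twist":0,"grip":0.6},{"tx":0,"ty":0,"tz":0,"twist":0,"grip":0.6},{"tx":0,"ty":0,"tz":0,"twist":0,"grip":0.6}]'
python3 -c "
from h import *
print(get_obs()['tool_pos'])
snap('wrist','w21.png')"; python3 hov.py red .566 .13 1 .18 w21b.png
```

```text
time: 53.22
tool_pos: [0.5079, 0.4051, 0.1648]
ee_rot: [-3.141, -0.0, -3.079]
wrist_force: [0.6, 0.6, 0.2]
width: 0.0445
time: 53.98
tool_pos: [0.5199, 0.2161, 0.2036]
ee_rot: [3.141, 0.0, -3.079]
wrist_force: [0.1, 0.3, -0.1]
width: 0.0566
[0.51994121 0.21614798 0.20362646]
red [0.447 0.135] yaw 3.12 (179 deg) L104 W38 conf 0.90 sat 69/190 [187. 115.]
red [0.52  0.411] yaw 0.07 (4 deg) L106 W49 conf 0.72 sat 185/54 [423. 183.]
red [0.566 0.127] yaw -0.41 (-23 deg) L108 W33 conf 0.62 sat 194/24 [182. 209.]
grip [0.559 0.13 ] yaw -0.41
t 54.12 pos [0.52  0.217 0.203] rpy [ 3.141 -0.    -3.078] w 0.057 j1,j6 [ 0.29 -1.34]
twist 27.1 deg, then tx -7.00 ty -6.38 tz 2.33 cm
```

View pics/w21.png

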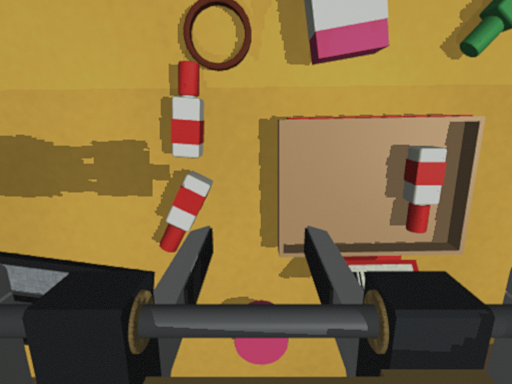

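Red bottle lies well at (424,190). Next red at (185,213).

```bash
python3 -m crank '[{"tx":0,"ty":0,"tz":0,"twist":9,"grip":0.6},{"tx":0,"ty":0,"tz":0,"twist":9,"grip":0.6},{"tx":0,"ty":0,"tz":0,"twist":9.1,"grip":0.6},{"tx":-3.5,"ty":-3.2,"tz":1,"twist":0,"grip":0.6},{"tx":-3.5,"ty":-3.2,"tz":1,"twist":0,"grip":0.6},{"tx":0,"ty":0,"tz":0,"twist":0,"grip":0.6},{"tx":0,"ty":0,"tz":0,"twist":0,"grip":0.6}]'
python3 hov.py red .566 .129 1 .016 w22.png
```

```text
time: 55.0
tool_pos: [0.5585, 0.13, 0.1834]
ee_rot: [3.141, -0.001, 2.732]
wrist_force: [-0.3, 0.7, 0.2]
width: 0.0562
red [0.445 0.133] yaw 3.13 (179 deg) L103 W34 conf 0.97 sat 65/192 [217.  90.]
red [0.567 0.128] yaw -0.42 (-24 deg) L105 W31 conf 0.77 sat 195/56 [258. 186.]
red [0.521 0.396] yaw 0.10 (6 deg) L93 W44 conf 0.70 sat 190/127 [496.  31.]
grip [0.56  0.131] yaw -0.42
t 55.1 pos [0.558 0.13  0.184] rpy [3.141 0.    2.733] w 0.056 j1,j6 [ 0.13 -1.03]
twist 0.7 deg, then tx -0.06 ty 0.15 tz 16.79 cm
```

View pics/w22.png

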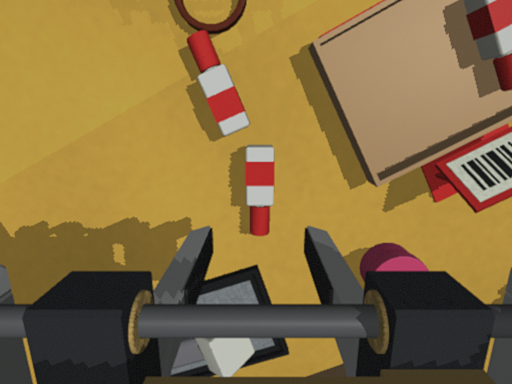

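```bash
python3 -m crank '[{"tx":0,"ty":0.1,"tz":5,"twist":0.5,"grip":0.6},{"tx":0,"ty":0,"tz":5,"twist":0,"grip":0.6},{"tx":0,"ty":0,"tz":4,"twist":0,"grip":0.6},{"tx":0,"ty":0,"tz":2,"twist":0,"grip":0.6},{"tx":0,"ty":0,"tz":0.7,"twist":0,"grip":0.6},{"tx":0,"ty":0,"tz":0,"twist":0,"grip":0.1},{"tx":0,"ty":0,"tz":0,"twist":0,"grip":0.1},{"tx":0,"ty":0,"tz":0,"twist":0,"grip":0.1},{"tx":0,"ty":0,"tz":-4,"twist":0,"grip":0.1},{"tx":0,"ty":0,"tz":-5,"twist":0,"grip":0.1},{"tx":0,"ty":0,"tz":-5,"twist":0,"grip":0.1},{"tx":0,"ty":0,"tz":0,"twist":0,"grip":0.1}]'
python3 -m crank '[{"tx":0,"ty":0,"tz":0,"twist":-9,"grip":0.1},{"tx":0,"ty":0,"tz":0,"twist":-9,"grip":0.1},{"tx":0,"ty":0,"tz":0,"twist":-9.5,"grip":0.1},{"tx":0,"ty":0,"tz":0,"twist":0,"grip":0.1}]'
python3 go.py .512 .346 .022 3.208
```

```text
time: 56.6
tool_pos: [0.5622, 0.1302, 0.1629]
ee_rot: [3.135, 0.01, 2.722]
wrist_force: [0.8, -0.5, 0.1]
width: 0.0298
time: 57.1
tool_pos: [0.5581, 0.1297, 0.1547]
ee_rot: [-3.141, -0.003, -3.083]
wrist_force: [0.4, 0.1, -0.9]
width: 0.03
t 57.1 pos [0.558 0.13  0.155] rpy [-3.141e+00 -3.000e-03 -3.083e+00] w 0.03 j1,j6 [ 0.13 -1.5 ]
twist -0.5 deg, then tx 3.17 ty 21.89 tz 13.27 cm
```

```bash
python3 -m crank '[{"tx":0.6,"ty":4.4,"tz":0,"twist":-0.5,"grip":0.1},{"tx":0.6,"ty":4.4,"tz":0,"twist":0,"grip":0.1},{"tx":0.6,"ty":4.4,"tz":0,"twist":0,"grip":0.1},{"tx":0.7,"ty":4.4,"tz":0,"twist":0,"grip":0.1},{"tx":0.7,"ty":4.3,"tz":0,"twist":0,"grip":0.1},{"tx":0,"ty":0,"tz":0,"twist":0,"grip":0.1},{"tx":0,"ty":0,"tz":0,"twist":0,"grip":0.1}]'
python3 go.py .512 .346 .022 3.208; python3 -c "
from h import *
snap('wrist','w23.png')"
```

```text
time: 57.98
tool_pos: [0.5121, 0.3456, 0.1555]
ee_rot: [-3.14, -0.001, -3.074]
wrist_force: [0.4, -0.3, -1.1]
width: 0.0296
t 57.98 pos [0.512 0.346 0.156] rpy [-3.140e+00 -1.000e-03 -3.074e+00] w 0.03 j1,j6 [ 0.5  -1.14]
twist 0.1 deg, then tx 0.01 ty 0.04 tz 13.35 cm
```

View pics/w23.png

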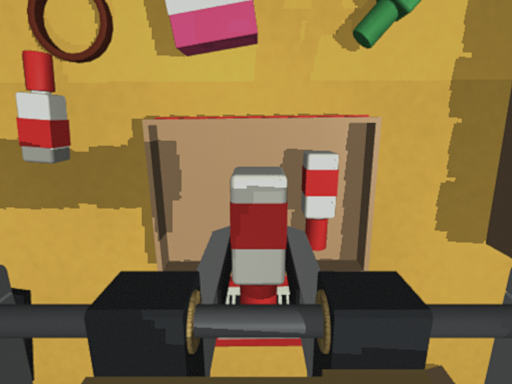

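```bash
python3 -m crank '[{"tx":0,"ty":0,"tz":4,"twist":0,"grip":0.1},{"tx":0,"ty":0,"tz":4,"twist":0,"grip":0.1},{"tx":0,"ty":0,"tz":3,"twist":0,"grip":0.1},{"tx":0,"ty":0,"tz":1.8,"twist":0,"grip":0.1},{"tx":0,"ty":0,"tz":0.5,"twist":0,"grip":0.1},{"tx":0,"ty":0,"tz":0,"twist":0,"grip":0.1},{"tx":0,"ty":0,"tz":0,"twist":0,"grip":0.47},{"tx":0,"ty":0,"tz":0,"twist":0,"grip":0.47},{"tx":0,"ty":0,"tz":0,"twist":0,"grip":0.47},{"tx":0,"ty":0,"tz":-4,"twist":0,"grip":0.47},{"tx":0,"ty":0,"tz":-5,"twist":0,"grip":0.47},{"tx":0,"ty":0,"tz":-5,"twist":0,"grip":0.47}]'
python3 -m crank '[{"tx":0,"ty":-4,"tz":-2,"twist":0,"grip":0.6},{"tx":0,"ty":-4,"tz":-2,"twist":0,"grip":0.6},{"tx":0,"ty":-4,"tz":0,"twist":0,"grip":0.6},{"tx":0,"ty":-4,"tz":0,"twist":0,"grip":0.6},{"tx":0,"ty":0,"tz":0,"twist":0,"grip":0.6},{"tx":0,"ty":0,"tz":0,"twist":0,"grip":0.6}]'
python3 hov.py red .445 .133 0 .18 w24.png
```

```text
time: 59.52
tool_pos: [0.5121, 0.3461, 0.1648]
ee_rot: [-3.141, -0.0, -3.072]
wrist_force: [-0.3, 0.5, 0.1]
width: 0.0442
time: 60.28
tool_pos: [0.5233, 0.1871, 0.2036]
ee_rot: [3.141, 0.0, -3.072]
wrist_force: [0.1, -0.1, 0.3]
width: 0.0566
red [0.521 0.351] yaw 0.07 (4 deg) L105 W44 conf 0.97 sat 190/56 [396. 180.]
red [0.446 0.134] yaw 3.13 (179 deg) L103 W36 conf 0.72 sat 72/191 [215. 116.]
red [0.52  0.411] yaw 0.08 (5 deg) L106 W50 conf 0.62 sat 190/60 [447. 182.]
grip [0.454 0.134] yaw 3.129
t 60.38 pos [0.523 0.188 0.203] rpy [ 3.141  0.    -3.071] w 0.056 j1,j6 [ 0.24 -1.4 ]
twist 4.7 deg, then tx 6.88 ty -5.47 tz 2.34 cm
```

View pics/w24.png

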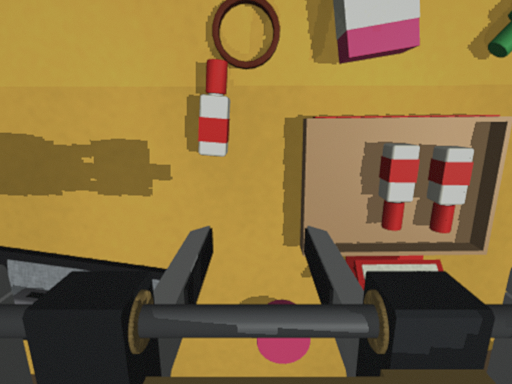

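```bash
python3 -m crank '[{"tx":3.5,"ty":-2.7,"tz":1,"twist":4.7,"grip":0.6},{"tx":3.5,"ty":-2.7,"tz":1,"twist":0,"grip":0.6},{"tx":0,"ty":0,"tz":0,"twist":0,"grip":0.6},{"tx":0,"ty":0,"tz":0,"twist":0,"grip":0.6}]'
python3 hov.py red .445 .133 0 .016 w25.png
```

```text
time: 60.88
tool_pos: [0.4557, 0.1316, 0.1841]
ee_rot: [3.141, 0.002, 3.13]
wrist_force: [0.1, -0.7, -0.4]
width: 0.0564
red [0.522 0.406] yaw 0.19 (11 deg) L113 W38 conf 0.74 sat 190/46 [495. 231.]
red [0.519 0.353] yaw 0.12 (7 deg) L107 W50 conf 0.71 sat 189/28 [446. 229.]
red [0.448 0.134] yaw -3.14 (-180 deg) L106 W31 conf 0.59 sat 76/193 [259. 181.]
grip [0.456 0.134] yaw -3.141
t 60.98 pos [0.456 0.132 0.184] rpy [3.141e+00 2.000e-03 3.130e+00] w 0.056 j1,j6 [ 0.16 -1.4 ]
twist -0.7 deg, then tx -0.01 ty 0.20 tz 16.83 cm
```

View pics/w25.png

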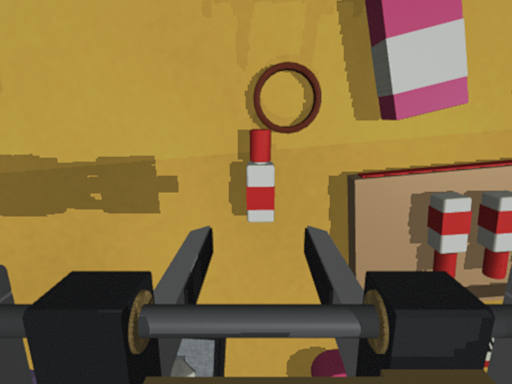

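```bash
python3 -m crank '[{"tx":0,"ty":0.1,"tz":5,"twist":-0.5,"grip":0.6},{"tx":0,"ty":0,"tz":5,"twist":0,"grip":0.6},{"tx":0,"ty":0,"tz":4,"twist":0,"grip":0.6},{"tx":0,"ty":0,"tz":2,"twist":0,"grip":0.6},{"tx":0,"ty":0,"tz":0.7,"twist":0,"grip":0.6},{"tx":0,"ty":0,"tz":0,"twist":0,"grip":0.1},{"tx":0,"ty":0,"tz":0,"twist":0,"grip":0.1},{"tx":0,"ty":0,"tz":0,"twist":0,"grip":0.1},{"tx":0,"ty":0,"tz":-4,"twist":0,"grip":0.1},{"tx":0,"ty":0,"tz":-5,"twist":0,"grip":0.1},{"tx":0,"ty":0,"tz":-5,"twist":0,"grip":0.1},{"tx":0,"ty":0,"tz":0,"twist":10,"grip":0.1}]'
python3 -m crank '[{"tx":0,"ty":0,"tz":0,"twist":10,"grip":0.1},{"tx":0,"ty":0,"tz":0,"twist":10,"grip":0.1},{"tx":0,"ty":0,"tz":0,"twist":10,"grip":0.1},{"tx":0,"ty":0,"tz":0,"twist":10,"grip":0.1},{"tx":0,"ty":0,"tz":0,"twist":10,"grip":0.1},{"tx":0,"ty":0,"tz":0,"twist":10,"grip":0.1},{"tx":0,"ty":0,"tz":0,"twist":10,"grip":0.1},{"tx":0,"ty":0,"tz":0,"twist":10,"grip":0.1},{"tx":0,"ty":0,"tz":0,"twist":10,"grip":0.1},{"tx":0,"ty":0,"tz":0,"twist":10,"grip":0.1},{"tx":0,"ty":0,"tz":0,"twist":10,"grip":0.1},{"tx":0,"ty":0,"tz":0,"twist":10,"grip":0.1}]'
python3 -m crank '[{"tx":0,"ty":0,"tz":0,"twist":10,"grip":0.1},{"tx":0,"ty":0,"tz":0,"twist":10,"grip":0.1},{"tx":0,"ty":0,"tz":0,"twist":10,"grip":0.1},{"tx":0,"ty":0,"tz":0,"twist":10,"grip":0.1},{"tx":0,"ty":0,"tz":0,"twist":6,"grip":0.1},{"tx":0,"ty":0,"tz":0,"twist":0,"grip":0.1}]'
python3 go.py .516 .286 .022 .067;  python3 -c "
from h import *
snap('wrist','w26.png')"
```

```text
time: 62.48
tool_pos: [0.4581, 0.1321, 0.1627]
ee_rot: [3.138, 0.011, 2.958]
wrist_force: [0.4, -0.6, -0.6]
width: 0.0298
time: 63.98
tool_pos: [0.455, 0.1316, 0.1569]
ee_rot: [3.141, -0.001, 0.863]
wrist_force: [0.1, 0.5, -0.3]
width: 0.0298
time: 64.72
tool_pos: [0.455, 0.1316, 0.1569]
ee_rot: [3.142, -0.001, 0.067]
wrist_force: [0.1, -0.3, -0.8]
width: 0.0297
t 64.72 pos [0.455 0.132 0.157] rpy [ 3.142e+00 -1.000e-03  6.700e-02] w 0.03 j1,j6 [0.16 1.67]
twist -0.0 deg, then tx 7.12 ty -15.00 tz 13.49 cm
```

View pics/w26.png

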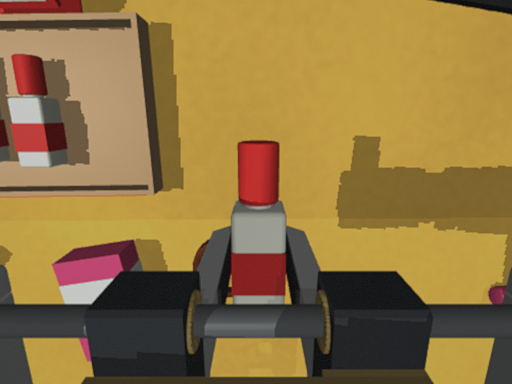

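```bash
python3 -m crank '[{"tx":1.8,"ty":-3.8,"tz":0,"twist":0,"grip":0.1},{"tx":1.8,"ty":-3.8,"tz":0,"twist":0,"grip":0.1},{"tx":1.8,"ty":-3.7,"tz":0,"twist":0,"grip":0.1},{"tx":1.7,"ty":-3.7,"tz":0,"twist":0,"grip":0.1},{"tx":0,"ty":0,"tz":0,"twist":0,"grip":0.1},{"tx":0,"ty":0,"tz":0,"twist":0,"grip":0.1}]'
python3 go.py .516 .286 .022 .067;  python3 -c "
from h import *
snap('wrist','w27.png')"
```

```text
time: 65.53
tool_pos: [0.5157, 0.2855, 0.1562]
ee_rot: [3.141, 0.001, 0.067]
wrist_force: [0.0, -0.7, -0.3]
width: 0.0297
t 65.53 pos [0.516 0.286 0.156] rpy [3.141e+00 1.000e-03 6.700e-02] w 0.03 j1,j6 [0.41 1.91]
twist -0.0 deg, then tx 0.03 ty -0.05 tz 13.42 cm
```

View pics/w27.png

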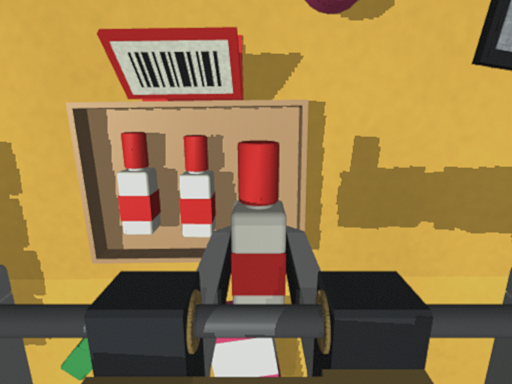

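```bash
python3 -m crank '[{"tx":0,"ty":-0.3,"tz":4,"twist":0,"grip":0.1},{"tx":0,"ty":0,"tz":4,"twist":0,"grip":0.1},{"tx":0,"ty":0,"tz":3,"twist":0,"grip":0.1},{"tx":0,"ty":0,"tz":1.9,"twist":0,"grip":0.1},{"tx":0,"ty":0,"tz":0.5,"twist":0,"grip":0.1},{"tx":0,"ty":0,"tz":0,"twist":0,"grip":0.1},{"tx":0,"ty":0,"tz":0,"twist":0,"grip":0.44},{"tx":0,"ty":0,"tz":0,"twist":0,"grip":0.44},{"tx":0,"ty":0,"tz":0,"twist":0,"grip":0.44},{"tx":0,"ty":0,"tz":-4,"twist":0,"grip":0.44},{"tx":0,"ty":0,"tz":-5,"twist":0,"grip":0.44},{"tx":0,"ty":0,"tz":-5,"twist":0,"grip":0.44}]'
python3 -m crank '[{"tx":-2,"ty":0,"tz":-5,"twist":0,"grip":0.6},{"tx":-3,"ty":0,"tz":-5,"twist":0,"grip":0.6},{"tx":-4,"ty":0,"tz":-2,"twist":0,"grip":0.6},{"tx":-4,"ty":0,"tz":0,"twist":0,"grip":0.6},{"tx":-4,"ty":0,"tz":0,"twist":0,"grip":0.6},{"tx":0,"ty":0,"tz":0,"twist":0,"grip":0.6},{"tx":0,"ty":0,"tz":0,"twist":0,"grip":0.6}]'
python3 - <<'E'
from h import *
from bot import *
p=snap('wrist','w28.png'); o=bottles(p,'wrist')
p=snap('top','t28.png'); print('top'); o=bottles(p,'top')
for n,P in(('red',(.5195,.3465,.0666)),('purple',(.5321,-.365,-.119))):
  R=np.array([[np.cos(P[2]),np.sin(P[2])],[-np.sin(P[2]),np.cos(P[2])]])
  for b in o:
    if b[0]==n: print(n,(R@(b[1]-P[:2])).round(3),round(np.degrees(b[2]-P[2])))
snap('scene','s28.png')
f=cv2.imread('pics/t28.png'); cv2.imwrite('pics/t28z.png',cv2.resize(f[90:260,90:450],None,fx=2.2,fy=2.2,interpolation=cv2.INTER_CUBIC))
E
```

```text
time: 67.08
tool_pos: [0.5156, 0.2889, 0.1638]
ee_rot: [3.141, 0.0, 0.066]
wrist_force: [0.5, 0.8, -0.0]
width: 0.041
time: 67.95
tool_pos: [0.3465, 0.2779, 0.2826]
ee_rot: [-3.141, -0.001, 0.066]
wrist_force: [0.3, -0.1, 0.0]
width: 0.0563
red [0.509 0.407] yaw 0.08 (4 deg) L87 W39 conf 0.90 sat 19/152 [167.  41.]
red [0.519 0.288] yaw 0.05 (3 deg) L84 W32 conf 0.84 sat 15/125 [260.  37.]
red [0.512 0.347] yaw 0.06 (4 deg) L89 W34 conf 0.65 sat 22/182 [212.  42.]
other66 [0.323 0.46 ] yaw -0.68 (-39 deg) L112 W38 conf 0.57 sat 141/142 [125. 178.]
top
red [0.528 0.29 ] yaw 0.07 (4 deg) L102 W36 conf 0.89 sat 54/209 [169. 177.]
red [0.52  0.348] yaw 0.04 (3 deg) L107 W38 conf 0.58 sat 44/199 [151. 177.]
purple [ 0.528 -0.425] yaw -0.11 (-7 deg) L104 W37 conf 0.92 sat 40/156 [406. 180.]
other88 [ 0.199 -0.284] yaw -1.10 (-63 deg) L101 W33 conf 0.92 sat 149/131 [362. 291.]
purple [ 0.535 -0.367] yaw -0.15 (-8 deg) L105 W38 conf 0.65 sat 41/161 [389. 183.]
purple [ 0.542 -0.305] yaw -0.12 (-7 deg) L103 W37 conf 0.54 sat 38/159 [368. 178.]
red [ 0.005 -0.057] 0
red [0.    0.001] -1
purple [ 0.003 -0.06 ] 0
purple [ 0.003 -0.002] -2
purple [0.003 0.061] 0
```

View pics/t28z.png

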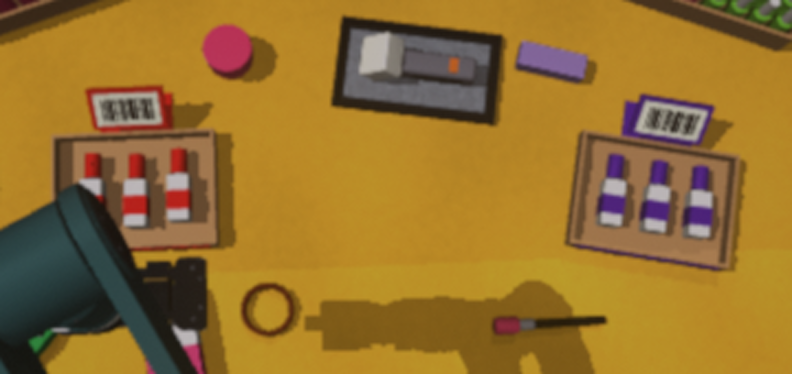

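View pics/s28.png

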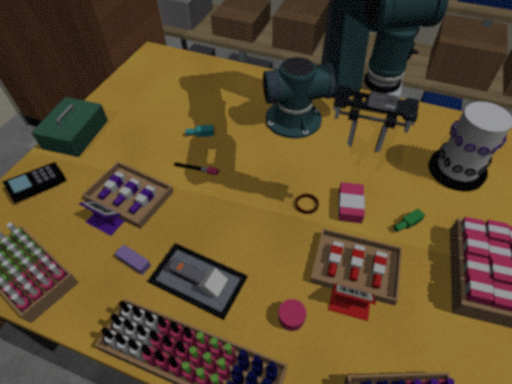

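View pics/w28.png

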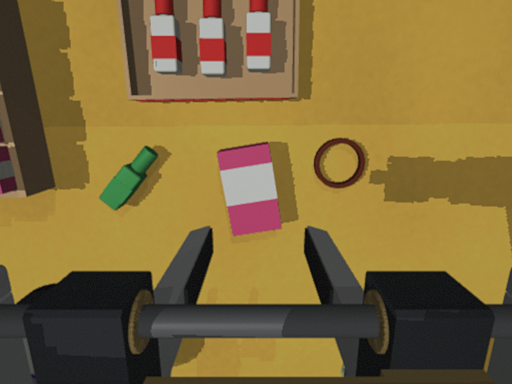

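All six bottles are in their trays with caps to the labels. The scanner is flat in its dock, the bystanders are unmoved, and the arm touches nothing.

```bash
python3 -c "
from bench import ticket
print(ticket.close_job())"
```

```text
the job is handed in; nothing more can be done
None
```

The job is done and handed in at about 68 s of the 210 s. The interface reports no verdict, so the results below come from my own camera checks.

- **Scanning:** I held the scanner about 10 cm from the red label for 1.4 s, then from the purple label for about 1.4 s. Wrist pictures before and after each hold showed it centred on the label and firmly gripped.
- **Scanner:** I laid it back flat and central in its dock, with the head the same way round as at the start.
- **Bottles:** There were three red and three purple. All six lie flat and side by side in their own trays, caps to the label.
    - The top camera measured five of them within 5 mm of the tray's middle along x and within about 2° of its axis.
    - The arm hid the third red bottle from the top camera. I checked it in the wrist and scene views instead, where it lies straight at y of about +60 mm in the tray.
- **Disturbance:** One red bottle was knocked about 4 cm aside during the run. I found it again in the wrist picture before picking it up.
- **Other goods:** The bystanders and the turquoise and green look-alikes look unmoved in the last pictures. I judged that by eye and did not measure it.

No check failed. The tray positions computed from the top camera and seen in the wrist camera differed by about 3–5 mm, so I shifted the last red bottle 3 mm away from the wall.

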